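# Swap the calibration insert for sample coupons in the heat-flow tester

### The arm

A 6-joint arm with a two-finger parallel gripper is mounted at the origin on the work surface. World frame = base frame: x ahead of the robot, y to its left, z up, the work surface at z = 0. Lengths are in mm, angles in degrees, forces in N, time in s.
With the tool pointing down it reaches from about 350 to 850 mm from the base axis. Payload 8.1 kg.
Tool frame: the origin (TCP) lies between the finger pads; the fingertips stand 8 mm ahead of it and the grasp point (between the pads) lies 11 mm behind it (r.tip_extent is the distance from the TCP to the fingertips, in mm); z points along the fingers, y is the direction in which the jaws open and shut (so a half turn about z gives the same grasp; the last joint's range is limited). The gripper opens to 85 mm and grips with 20 to 120 N. Pads are 22 mm wide; open, the fingers measure 114 mm over their backs; the gripper's body (76 mm by 85 mm) begins 54 mm behind the grasp point. The pads swing forward as they close: fully open they stand 13 mm farther back than shut.
Start: joints at [63.117, 7.471, 85.268, -0, 87.261, -4.893], TCP at [224.647, 556.362, 239.292] pointing down, gripper open.
Joint ranges: [-169.43, 169.43], [-51.17, 129.36], [1.28, 143.12], [-76.62, 256.62], [0, 156.53], [-152.29, 152.29]. Speed limits (degrees/s): [136.94, 136.94, 159.86, 180, 180, 180].

### API

Orientations are given as [roll, pitch, yaw] about the fixed x, y, z axes, in that order (R = Rz(yaw) Ry(pitch) Rx(roll)).
In Python, from bench import sensors, viewer, hand_in, r gives the robot as it stands. The module is installed in compiled form; this text tells all that it offers.
- The arm moves only by the tool move_arm, never from a script. Its argument "rows" is a list that holds one entry, the list of rows, each a list of 6 numbers: the shift along the tool's x, y, z in m, then the turn, a rotation vector about the tool's x, y, z in degrees. In form: [[[tx, ty, tz, rx, ry, rz], ...]]. A call has 1 to 20 rows; each row is the pose to reach, as a shift and turn from the pose commanded when the call began, along the tool's axes at that moment; what a row does not reach only later rows make up. A row lasts 1/10 s, in which the tool goes at most 50 mm and 8.59 degrees, less where a joint would pass 70% of its speed; a pose out of reach is approached as far as the arm can. A call with a gripper value outside its range is refused whole. "grip" is the opening, from 0 (shut) to 1 (fully open), set as the call begins (left out, the last holds). The fingers move at their own pace and stop on an object; "newtons" is the grip in N (left out, the last holds). Time passes only in rows, so rows that repeat a pose let the fingers close. It gives the time, the measured TCP pose, the force and the opening at its end, in the units of the state.
- sensors.sense(): the state, without advancing time (a new reading comes with each control period).
- viewer.snapshot(name): name is "side" or "top" or "wrist"; returns a dict with "color" (420x560x3 uint8, red, green, blue), "camera_matrix" (3x3 intrinsics, pixels), "R" (3x3) and "t" (3): a world point X has camera coordinates R X + t. Camera axes: x right, y down, z forward; pixel columns grow to the right and rows downward; lengths in mm; the calibration is good to about 2 mm. A picture is of the moment at which its call begins. There is no depth.
- hand_in(): hands the job in, once; it reports no verdict.
The state is a dict: "time": time; "joint_pos": joint angles; "qd": joint speeds; "joint_efforts": joint torques, N m; "tool_pos": TCP position; "tcp_rot": TCP orientation; "ft_force": force on the tool from outside, world axes, zero at the start; "wrist_torque": the same for the moment, N m; "finger_gap": finger opening in mm.
Only numpy, scipy, OpenCV 4.12 (cv2) and the standard library are available. Lean on these libraries where they do the work, as an engineer would, in place of code of your own. Each camera call takes 0.05 s, during which the arm holds its last target.

### The job

Calibration is finished: turn the insert in the tester's well anticlockwise by its bar grip until it is free of its catches, lift it out and stand it flat in the middle of the round rubber pad. Then put every foam-glass coupon on the table into the well and lay the loose cover on the well so that it sits fully home and level. The coupons are brittle, so hold them as lightly as the gripper can (20 N, certainly under 35 N), and leave everything else on the desk where it is.

Things in the scene. Friction and masses are not known exactly. Their poses are not given: they have to be found in the camera images.
- tester: heat-flow tester: white housing 190 x 190, 60 high, with a low sloping front panel (green keypad) reaching 42 further towards its -x; fixed; origin at the centre of its underside. In its top is a round open well, 152 across and 42 deep, with two steel catches on its wall
- well_floor (a point): centre of the well's floor, 18 above the table; axes as the tester
- well_rim (a point): centre of the well's mouth at rim height, 60 above the table, 42 above the well floor; axes as the tester
- catch_a (a point): inner edge of the catch on the well's +y side: a steel tab 40 wide that sticks 12 inward from the wall, its underside 20 and its top 28 above the well floor (14 below the rim); a stop beside it bars the lug from turning clockwise
- catch_b (a point): inner edge of the like catch on the well's -y side
- insert: aluminium calibration insert: disc 112 across, 16 thick, two lugs along +x and -x (20 wide, tips 72 from the axis, 6 to 16 above its underside), black bar grip on top 60 long (x), 14 wide (y), from 16 to 60 above the underside; 0.45 kg. Origin: centre of its underside. It starts on the well floor, bar along the tester's y, lugs under the catches, 4 of play; 40 to 120 degrees anticlockwise frees it
- insert_grip (a point): point on the insert's axis in the bar grip, 50 above its underside, 10 below the bar's top
- cover: loose cover: white plate 168 across, 6 thick, that rests on the rim; under it a step 145 across, 6 deep, that enters the well; on top a black square knob 26 x 26 (sides along x and y), from 12 to 42 above the step's underside; 0.3 kg. Origin: centre of the step's underside; seated, it is 6 below the rim
- cover_grip (a point): middle of the cover's knob, 30 above its origin
- pad: round black rubber pad lying fixed on the table, 180 across, 4 thick; origin at the centre of its underside
- coupon0: brittle grey foam-glass sample coupon, a small block 40 (x) x 24 (y) x 22 high (z), origin at the centre of its underside; lies flat on the table at the start; may be absent
- coupon1: brittle grey foam-glass sample coupon, a small block 40 (x) x 24 (y) x 22 high (z), origin at the centre of its underside; lies flat on the table at the start; may be absent
- coupon2: brittle grey foam-glass sample coupon, a small block 40 (x) x 24 (y) x 22 high (z), origin at the centre of its underside; lies flat on the table at the start; may be absent
- coupon3: brittle grey foam-glass sample coupon, a small block 40 (x) x 24 (y) x 22 high (z), origin at the centre of its underside; lies flat on the table at the start; may be absent
- coupon4: brittle grey foam-glass sample coupon, a small block 40 (x) x 24 (y) x 22 high (z), origin at the centre of its underside; lies flat on the table at the start; may be absent
- mouse: black computer mouse, 100 x 58 x 32 high; bystander, to be left alone
- mug: white mug, 72 across, 70 high; bystander, to be left alone
- tape: grey tape roll lying flat, 84 across, 22 high; bystander, to be left alone
- weight: small brass weight, 32 across, 32 high; bystander, to be left alone
- jar: glass jar, 60 across, 85 high; bystander, to be left alone
- screwdriver: screwdriver lying down; bystander, to be left alone
- notebook: blue notebook, 150 x 210 x 14; bystander, to be left alone

How it is judged:
By the outcome, as a careful person would: the job done as asked, in the order asked, and still so for the second after the job is handed in, with the robot touching nothing.
Of coupon0, coupon1, coupon2, coupon3, coupon4 only 3 to 5 are there at a start; the rules pass over those that are not, and their reading is None.
At some moment in a run one of coupon0, coupon1, coupon2, coupon3, coupon4, cover may be knocked a few centimetres aside while the robot is not near it.
It also fails if it takes over 208 s, if anything falls off the work surface, if the arm or the gripper's body presses on something with over 40 N, if the wrist force passes 120 N, or if a joint passes its speed limit or range.

## Working session

There is one attempt and no reset: what is moved stays moved. The work goes in short steps, Python scripts to look and compute and a tool call to move; the robot and the scene stay as the last step left them, time stands still between calls to the robot, and variables do not carry over. Pictures are saved under pics/ and viewed, and the job is handed in when it is done.

Besides the shell and the picture viewer there is one more tool, called after "Call:" by a JSON object that holds its "fn" and its "kwargs", one argument or row to a line. move_arm: Moves the arm, as the interface text tells. Its arguments: {"type":"object","properties":{"rows":{"type":"array","items":{"type":"array","items":{"type":"array","items":{"type":"number"}}}},"grip":{"type":"number"},"newtons":{"type":"number"}},"required":["rows"]}

```bash
mkdir -p pics; cat > h.py <<'E'
import numpy as np, cv2
from bench import sensors, viewer, hand_in, r
def snap(n,f=None):
    s=viewer.snapshot(n)
    if f: cv2.imwrite('pics/'+f,cv2.cvtColor(np.array(s['color']),cv2.COLOR_RGB2BGR))
    return s
def ray(s,u,v,z):
    K=np.array(s['camera_matrix']);R=np.array(s['R']);t=np.array(s['t'])
    c=-R.T@t; d=R.T@np.linalg.inv(K)@np.array([u,v,1.]); return c+d*(z-c[2])/d[2]
def proj(s,X):
    K=np.array(s['camera_matrix']);R=np.array(s['R']);t=np.array(s['t'])
    p=K@(R@np.array(X,float)+t); return p[:2]/p[2]
E
python3 - <<'E'
from h import *
for n in ('top','side','wrist'):
    s=snap(n,n+'0.png'); R=np.array(s['R']);print(n,-R.T@np.array(s['t']),R[2],np.array(s['camera_matrix'])[0])
print(sensors.sense(),r.tip_extent)
E
```

```text
top [ 387.49374616  -45.27951198 1203.09122821] [ 0.19454086  0.00803788 -0.98086148] [388.52308447   0.         274.79959878]
side [ 516.26750115 1213.28472695 1152.92994474] [ 0.04945426 -0.75688737 -0.65167153] [445.8121344    0.         278.71184431]
wrist [159.13031328 582.99602041 373.62364348] [ 0.26334025 -0.10971967 -0.95844327] [322.01247597   0.         281.007175  ]
{'time': 0.15, 'joint_pos': array([ 6.31172172e+01,  7.50400344e+00,  8.53139389e+01, -8.57462012e-04,
        8.72613462e+01, -4.89168288e+00]), 'qd': array([-0.01077044, -0.02754325, -0.14599911, -0.10251342, -0.11515355,
        0.00633848]), 'joint_efforts': array([ 5.00609713e-04, -5.70071447e+01, -5.01152587e+01, -2.04281537e-04,
        9.85262945e-03, -2.83844696e-05]), 'tool_pos': array([224.46732942, 555.99976891, 238.5072074 ]), 'tcp_rot': array([-1.79920927e+02, -5.90780323e-03,  1.58008938e+02]), 'ft_force': array([-0.06448004, -0.34871456,  0.14459562]), 'wrist_torque': array([-0.02104147,  0.01307149, -0.0437978 ]), 'finger_gap': 85.54201286257086} 8.0
```

View pics/top0.png

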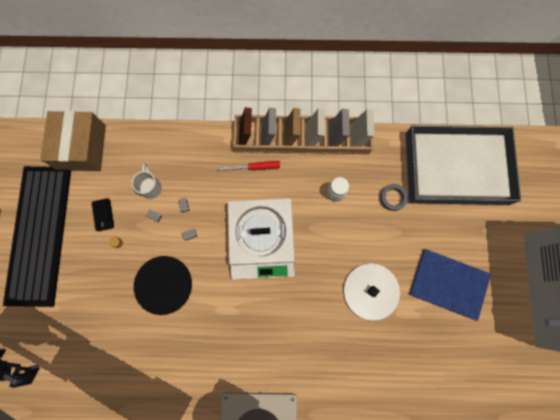

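View pics/side0.png

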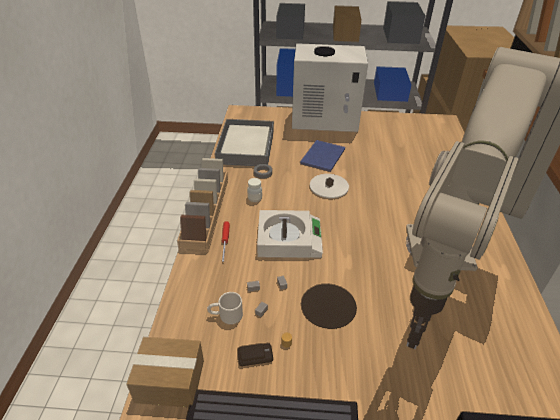

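View pics/wrist0.png

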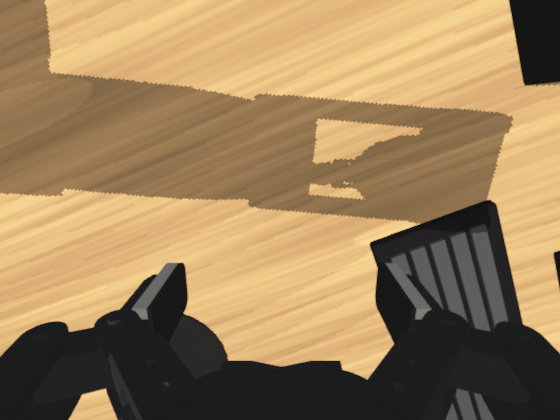

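The top view shows three coupons near (153,216), (184,205) and (189,235). The tester's well is at about (261,231) with the bar along the image columns, the cover at (372,291) and the pad at (163,285). Next I'll measure them.

```bash
cat >> h.py <<'E'
def blobs(s,mask,z,amin=20,amax=1e9,roi=None):
    m=mask.astype(np.uint8)
    if roi is not None:
        q=np.zeros_like(m);x0,y0,x1,y1=roi;q[y0:y1,x0:x1]=m[y0:y1,x0:x1];m=q
    out=[]
    for c in cv2.findContours(m,cv2.RETR_EXTERNAL,cv2.CHAIN_APPROX_NONE)[0]:
        a=cv2.contourArea(c)
        if not amin<=a<=amax: continue
        P=np.array([ray(s,u,v,z)[:2] for u,v in c[:,0,:]],np.float32)
        rc=cv2.minAreaRect(P); mm=cv2.moments(P.reshape(-1,1,2))
        cen=(mm['m10']/mm['m00'],mm['m01']/mm['m00'])
        box=cv2.boxPoints(rc); e=box[1]-box[0]; f=box[2]-box[1]
        l=e if np.hypot(*e)>np.hypot(*f) else f
        out.append(dict(px=c[:,0].mean(0).round(1),cen=np.round(cen,1),rc=np.round(rc[0],1),size=np.round(rc[1],1),yaw=round(float(np.degrees(np.arctan2(l[1],l[0]))%180),1)))
    return out
E
python3 - <<'E'
from h import *
s=snap('top','top1.png'); im=np.array(s['color']).astype(int); hsv=cv2.cvtColor(np.array(s['color']),cv2.COLOR_RGB2HSV)
S,V=hsv[...,1],hsv[...,2]
for p in [(153,216),(184,205),(189,235),(163,285),(261,231),(250,275),(372,291),(350,291)]: print(p,im[p[1],p[0]],hsv[p[1],p[0]])
print('coupons'); [print(b) for b in blobs(s,(S<70)&(V>60)&(V<190),22,15,400,(120,150,225,265))]
print('pad'); [print(b) for b in blobs(s,(V<60),4,300,roi=(125,245,200,325))]
print('tester'); [print(b) for b in blobs(s,(S<60)&(V>150),60,300,roi=(215,190,305,290))]
print('bar'); [print(b) for b in blobs(s,(V<60),78,10,roi=(240,205,285,255))]
print('cover'); [print(b) for b in blobs(s,(S<60)&(V>150),12,300,roi=(330,250,410,330))]
print('knob'); [print(b) for b in blobs(s,(V<70),42,10,roi=(355,275,390,305))]
for n,roi,k in (('A',(120,190,215,250),7),('B',(220,190,305,290),7),('C',(335,255,410,330),8)):
    x0,y0,x1,y1=roi; a=cv2.cvtColor(np.array(s['color']),cv2.COLOR_RGB2BGR)[y0:y1,x0:x1]
    cv2.imwrite(f'pics/c{n}.png',cv2.resize(a,None,fx=k,fy=k,interpolation=cv2.INTER_CUBIC))
E
```

```text
(153, 216) [128 121 114] [ 15  28 128]
(184, 205) [129 123 116] [ 16  26 129]
(189, 235) [131 124 117] [ 15  27 131]
(163, 285) [24 22 22] [ 0 21 24]
(261, 231) [22 20 22] [150  23  22]
(250, 275) [209 200 187] [ 18  27 209]
(372, 291) [32 30 31] [165  16  32]
(350, 291) [225 216 202] [ 18  26 225]
coupons
{'px': array([188.9, 234.1]), 'cen': array([567., 228.]), 'rc': array([566.9, 227.9]), 'size': array([22.9, 39.7]), 'yaw': 109.8}
{'px': array([153.4, 215.3]), 'cen': array([624.2, 341.8]), 'rc': array([624. , 341.7]), 'size': array([42.2, 20.7]), 'yaw': 64.7}
{'px': array([183.3, 204.8]), 'cen': array([659.4, 250.8]), 'rc': array([659.5, 250.8]), 'size': array([40. , 24.3]), 'yaw': 14.6}
pad
{'px': array([162.4, 285. ]), 'cen': array([412.9, 303.8]), 'rc': array([413.1, 304.5]), 'size': array([168.2, 171.7]), 'yaw': 91.0}
tester
{'px': array([261.2, 239.5]), 'cen': array([561.2,   8.5]), 'rc': array([553.7,   6.2]), 'size': array([233.5, 190.5]), 'yaw': 3.8}
bar
{'px': array([259.5, 230.8]), 'cen': array([571.7,   9.7]), 'rc': array([571.6,   9.4]), 'size': array([13.4, 53.3]), 'yaw': 94.8}
cover
{'px': array([371.4, 291.5]), 'cen': array([ 404.4, -329.9]), 'rc': array([ 404.2, -330.2]), 'size': array([162.7, 165.9]), 'yaw': 90.9}
knob
{'px': array([372.4, 291. ]), 'cen': array([ 404.7, -325.8]), 'rc': array([ 404.3, -326. ]), 'size': array([26.1, 23.2]), 'yaw': 45.1}
```

```bash
python3 - <<'E'
import cv2,numpy as np
a=[cv2.resize(cv2.imread(f'pics/c{n}.png'),(400,300 if n!='A' else 260)) for n in 'ABC']
h=max(i.shape[0] for i in a)
a=[cv2.copyMakeBorder(i,0,h-i.shape[0],0,0,0) for i in a]
cv2.imwrite('pics/m1.png',np.vstack([np.hstack(a[:2]),np.hstack([a[2],a[2]*0])]))
E
```

```text
(no output)
```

View pics/m1.png

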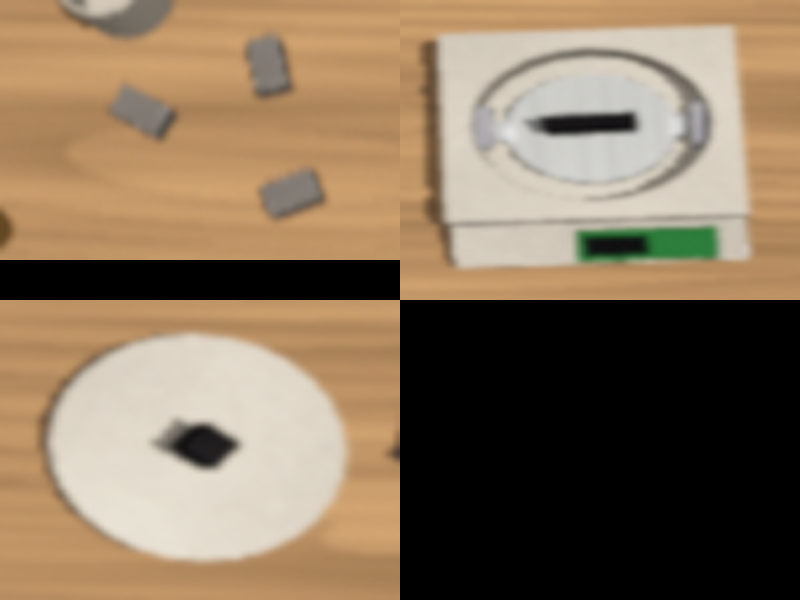

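```bash
cat >> h.py <<'E'
from scipy.spatial.transform import Rotation as Ro
def go(x,y,z,yaw):
    s=sensors.sense(); R0=Ro.from_euler('xyz',s['tcp_rot'],degrees=True)
    R1=Ro.from_euler('xyz',[180,0,yaw],degrees=True)
    d=R0.inv().apply(np.array([x,y,z])-s['tool_pos'])/1000
    rv=(R0.inv()*R1).as_rotvec(degrees=True)
    n=int(np.ceil(max(np.linalg.norm(d)/.05,np.linalg.norm(rv)/8.59)))
    print('row',d.round(4).tolist(),rv.round(1).tolist(),'n>=',n,'t',s['time'],'q6',s['joint_pos'][5].round(1),'gap',round(s['finger_gap'],1))
E
python3 -c "
from h import *
go(550,9,260,94.8)"
```

```text
row [-0.5067, -0.3854, -0.021] [-0.1, 0.0, 63.2] n>= 13 t 0.2 q6 -4.9 gap 85.5
```

Call:
{"fn": "move_arm", "kwargs": {
  "rows": [
    [[-0.507,-0.385,-0.021,-0.1,0,63.2],[-0.507,-0.385,-0.021,-0.1,0,63.2],[-0.507,-0.385,-0.021,-0.1,0,63.2],[-0.507,-0.385,-0.021,-0.1,0,63.2],[-0.507,-0.385,-0.021,-0.1,0,63.2],[-0.507,-0.385,-0.021,-0.1,0,63.2],[-0.507,-0.385,-0.021,-0.1,0,63.2],[-0.507,-0.385,-0.021,-0.1,0,63.2],[-0.507,-0.385,-0.021,-0.1,0,63.2],[-0.507,-0.385,-0.021,-0.1,0,63.2],[-0.507,-0.385,-0.021,-0.1,0,63.2],[-0.507,-0.385,-0.021,-0.1,0,63.2],[-0.507,-0.385,-0.021,-0.1,0,63.2],[-0.507,-0.385,-0.021,-0.1,0,63.2],[-0.507,-0.385,-0.021,-0.1,0,63.2],[-0.507,-0.385,-0.021,-0.1,0,63.2],[-0.507,-0.385,-0.021,-0.1,0,63.2],[-0.507,-0.385,-0.021,-0.1,0,63.2]]
  ]
}}

```text
time: 2.0
tool_pos: [550.3, 10.6, 260.4]
tcp_rot: [179.9, -0.1, 94.9]
ft_force: [-0.8, 0.3, 0.3]
finger_gap: 85.5
```

```bash
python3 -c "
from h import *
s=snap('wrist','w1.png');st=sensors.sense();print(st['tool_pos'],st['tcp_rot'],st['time'])"
```

```text
[550.37166742  10.462205   260.48696428] [ 1.79900079e+02 -5.23884170e-02  9.48926641e+01] 2.05
```

View pics/w1.png

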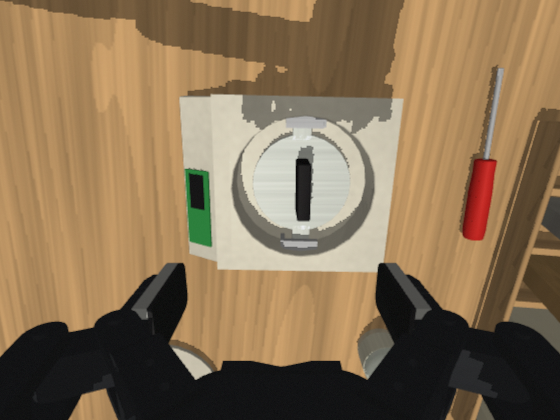

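The wrist view shows the housing corners near (210,95), (403,98), (385,272) and (218,271). The bar runs (296–311, 158–220) and the catches are at (305,122) and (299,243).

```bash
cat > t.py <<'E'
from h import *
s=snap('wrist'); im=np.array(s['color']);V=im.max(2)
for p in [(211,95),(403,98),(385,272),(218,271)]: print(ray(s,*p,60).round(1))
c=[ray(s,*p,60)[:2] for p in [(211,95),(403,98),(385,272),(218,271)]]; print('centre',np.mean(c,0), [np.degrees(np.arctan2(*(c[i]-c[j])[::-1])) for i,j in ((1,0),(2,3),(0,3),(1,2))])
m=(V<60)
for z in(78,56): print(blobs(s,m,z,50,roi=(270,140,330,235)))
a=cv2.cvtColor(im[90:280,180:410],cv2.COLOR_RGB2BGR);cv2.imwrite('pics/w1c.png',cv2.resize(a,None,fx=3.4,fy=3.1))
E
python3 t.py
```

```text
[476.1  92.6  60. ]
[665.1 105.9  60. ]
[681.2 -84.1  60. ]
[488.6 -99.1  60. ]
centre [577.75646269   3.82611298] [np.float64(4.026280815957515), np.float64(4.475187918160418), np.float64(93.72017901323606), np.float64(94.82229586636952)]
[{'px': array([302.7, 189. ]), 'cen': array([574.5,   9.3]), 'rc': array([574.8,   9.1]), 'size': array([14.2, 62.5]), 'yaw': 95.6}]
[{'px': array([302.7, 189. ]), 'cen': array([576.5,   4.3]), 'rc': array([576.8,   4. ]), 'size': array([15.1, 66.8]), 'yaw': 95.6}]
```

View pics/w1c.png

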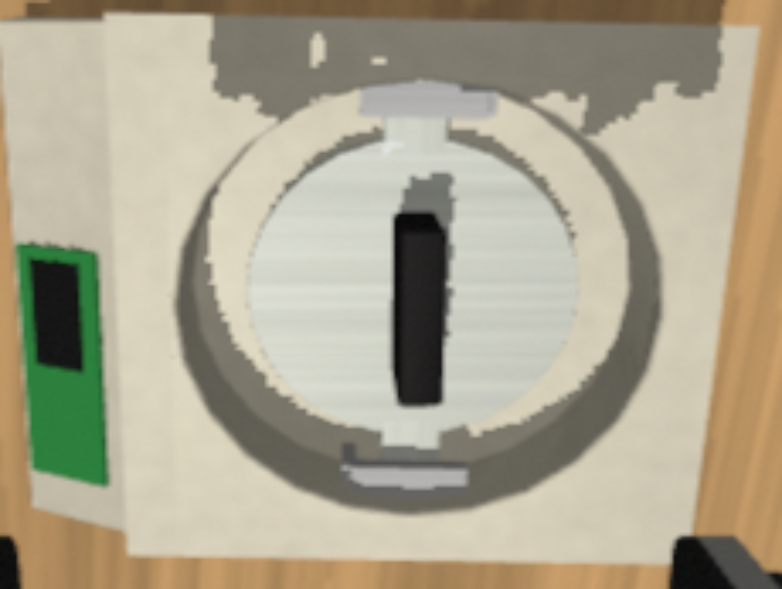

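```bash
cat > t.py <<'E'
from h import *
s=snap('wrist')
c=np.array([ray(s,*p,78)[:2] for p in [(298.2,164.2),(311.2,163.5),(310,220.3),(298.2,220.3)]]);print(c,c.mean(0))
f=lambda a,b: [180+a/3.4,90+b/3.1]
# rim ellipse extremes: left(177,300) right(662,300) top(415,80) bottom(420,513)
for p in [(177,300),(662,290),(415,80),(417,513)]: print(ray(s,*f(*p),60).round(1))
go(576,8,120,94.5)
E
python3 t.py
```

```text
[[567.41414148  34.43030882]
 [580.15716622  36.2093135 ]
 [585.51987101 -22.84874376]
 [573.27043614 -23.88783465]] [576.59040371   5.97576098]
[500.7   1.7  60. ]
[651.8  18.1  60. ]
[567.6  80.5  60. ]
[584.1 -71.5  60. ]
row [-0.0044, 0.025, 0.1405] [0.1, -0.0, 0.4] n>= 3 t 2.15 q6 -9.2 gap 85.7
```

Call:
{"fn": "move_arm", "kwargs": {
  "rows": [
    [[-0.0055,0.0255,0.05,0.1,0,0],[-0.0055,0.0255,0.09,0.1,0,0],[-0.0055,0.0255,0.13,0.1,0,0],[-0.0055,0.0255,0.16,0.1,0,0],[-0.0055,0.0255,0.19,0.1,0,0],[-0.0055,0.0255,0.2035,0.1,0,0],[-0.0055,0.0255,0.2035,0.1,0,0],[-0.0055,0.0255,0.2035,0.1,0,0],[-0.0055,0.0255,0.2035,0.1,0,0]]
  ]
}}

```text
time: 3.05
tool_pos: [578.4, 6.3, 59.2]
tcp_rot: [179.8, -0.0, 94.8]
ft_force: [0.7, -0.7, 0.7]
finger_gap: 85.2
```

```bash
python3 -c "
from h import *
s=snap('wrist','w2.png');go(576.3,5.5,57,95)"
```

```text
row [-0.0006, -0.0022, 0.0021] [0.2, -0.0, -0.2] n>= 1 t 3.1 q6 -9.3 gap 85.1
```

View pics/w2.png

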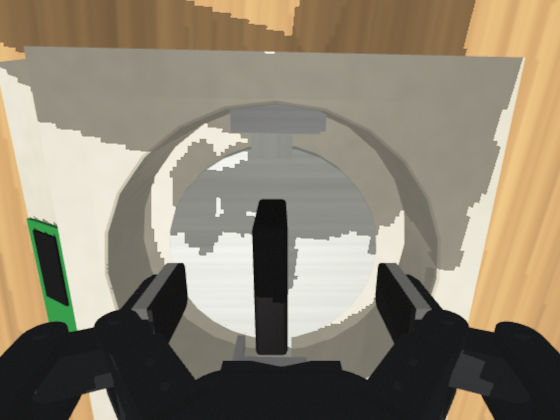

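The bar sits between the open fingers at column ~272, with the finger midpoint at ~282, so I'll shift 2 mm and grip.

Call:
{"fn": "move_arm", "kwargs": {
  "rows": [
    [[0,-0.002,0.002,0.2,0,-0.2],[0,-0.002,0.002,0.2,0,-0.2]]
  ]
}}

```text
time: 3.3
tool_pos: [575.0, 6.2, 55.4]
tcp_rot: [-179.8, -0.0, 95.0]
ft_force: [-0.1, -0.4, 0.2]
finger_gap: 85.9
```

Call:
{"fn": "move_arm", "kwargs": {
  "rows": [
    [[0,0,0,0,0,0],[0,0,0,0,0,0],[0,0,0,0,0,0],[0,0,0,0,0,0],[0,0,0,0,0,0],[0,0,0,0,0,0],[0,0,0,0,0,0],[0,0,0,0,0,0],[0,0,0,0,0,0],[0,0,0,0,0,0]]
  ],
  "grip": 0,
  "newtons": 60
}}

```text
time: 4.3
tool_pos: [574.7, 6.2, 54.9]
tcp_rot: [-179.8, -0.0, 95.0]
ft_force: [-3.3, -0.4, 3.2]
finger_gap: 13.5
```

Call:
{"fn": "move_arm", "kwargs": {
  "rows": [
    [[0,0,-0.0015,0,0,0],[0,0,-0.0015,0,0,-5],[0,0,-0.0015,0,0,-11],[0,0,-0.0015,0,0,-17],[0,0,-0.0015,0,0,-23],[0,0,-0.0015,0,0,-29],[0,0,-0.0015,0,0,-35],[0,0,-0.0015,0,0,-41],[0,0,-0.0015,0,0,-47],[0,0,-0.0015,0,0,-53],[0,0,-0.0015,0,0,-59],[0,0,-0.0015,0,0,-65],[0,0,-0.0015,0,0,-71],[0,0,-0.0015,0,0,-77],[0,0,-0.0015,0,0,-80],[0,0,-0.0015,0,0,-80],[0,0,-0.0015,0,0,-80]]
  ]
}}

```text
time: 6.0
tool_pos: [574.2, 6.3, 55.6]
tcp_rot: [180.0, -0.3, 174.9]
ft_force: [-0.6, -0.6, -5.1]
finger_gap: 13.3
```

```bash
python3 -c "
from h import *
s=snap('wrist','w3.png');s=snap('top','top3.png');go(576.3,5.5,57,175)
x=np.array(s['color'])[190:290,215:305];cv2.imwrite('pics/t3c.png',cv2.resize(x[...,::-1],None,fx=4,fy=4))"
```

```text
row [-0.0019, -0.0006, -0.0011] [0.0, -0.3, -0.1] n>= 1 t 6.1 q6 -89.4 gap 12.9
```

View pics/w3.png

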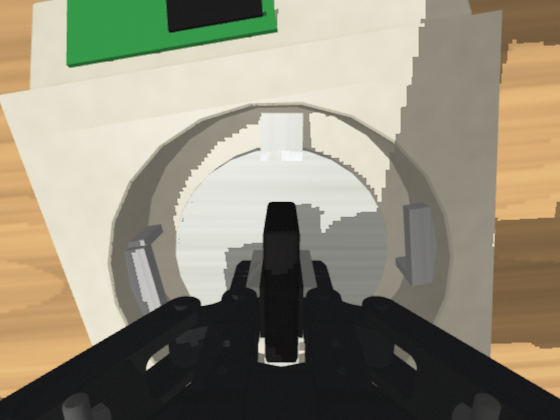

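The insert has turned 80°: its visible lug is at (282,135), well away from both catches (145,265 and 418,245). Now I'll lift it.

Call:
{"fn": "move_arm", "kwargs": {
  "rows": [
    [[-0.001,-0.001,-0.01,0,0,0],[-0.001,-0.001,-0.025,0,0,0],[-0.001,-0.001,-0.045,0,0,0],[-0.001,-0.001,-0.075,0,0,0],[-0.001,-0.001,-0.105,0,0,0],[-0.001,-0.001,-0.135,0,0,0],[-0.001,-0.001,-0.165,0,0,0],[-0.001,-0.001,-0.165,0,0,0],[-0.001,-0.001,-0.165,0,0,0]]
  ]
}}

```text
time: 7.0
tool_pos: [577.0, 5.0, 222.6]
tcp_rot: [180.0, -0.1, 175.0]
ft_force: [-0.6, -0.3, -4.8]
finger_gap: 13.1
```

```bash
python3 -c "
from h import *
go(413,304,200,175); print(sensors.sense()['ft_force'])
s=snap('top');im=np.array(s['color']);V=im.max(2)
for z in (0,4): print(blobs(s,V<75,z,300,roi=(125,245,200,325)))
s=snap('side','side3.png');V=np.array(s['color']).max(2)
for z in (0,4): print(blobs(s,V<75,z,300,roi=(290,275,370,335)))
"
```

```text
row [0.1894, 0.2836, 0.0229] [0.0, -0.1, 0.0] n>= 7 t 7.0 q6 -89.6 gap 13.1
[-0.59705702 -0.26129794 -4.81798684]
[{'px': array([162.1, 285.2]), 'cen': array([413.2, 307.7]), 'rc': array([413.6, 311.9]), 'size': array([160.3, 174.7]), 'yaw': 176.3}]
[{'px': array([162.1, 285.2]), 'cen': array([413.1, 306.5]), 'rc': array([413.5, 310.8]), 'size': array([159.8, 174.1]), 'yaw': 176.3}]
[{'px': array([328.3, 305.8]), 'cen': array([411.5, 303.5]), 'rc': array([411. , 304.2]), 'size': array([176.3, 175.4]), 'yaw': 4.8}]
[{'px': array([328.3, 305.8]), 'cen': array([411.9, 306.7]), 'rc': array([411.4, 307.4]), 'size': array([175.7, 174.8]), 'yaw': 4.8}]
```

View pics/side3.png

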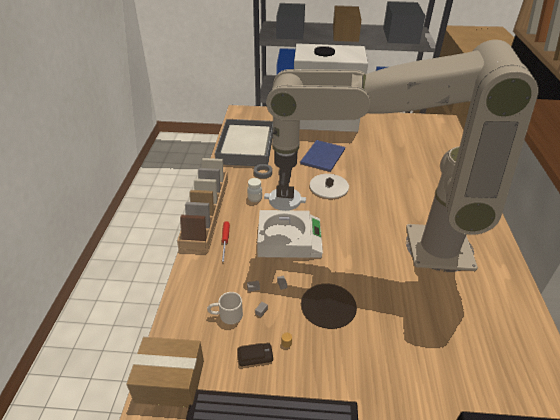

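The insert is lifted clear of the well at (285,197) in the side view. The pad reads about (412,305) from both cameras.

Call:
{"fn": "move_arm", "kwargs": {
  "rows": [
    [[0.19,0.283,0.02,0,0,0],[0.19,0.283,0.02,0,0,0],[0.19,0.283,0.02,0,0,0],[0.19,0.283,0.02,0,0,0],[0.19,0.283,0.02,0,0,0],[0.19,0.283,0.02,0,0,0],[0.19,0.283,0.02,0,0,0],[0.19,0.283,0.04,0,0,0],[0.19,0.283,0.07,0,0,0],[0.19,0.283,0.1,0,0,0],[0.19,0.283,0.13,0,0,0],[0.19,0.283,0.15,0,0,0],[0.19,0.283,0.15,0,0,0],[0.19,0.283,0.15,0,0,0]]
  ]
}}

```text
time: 8.5
tool_pos: [410.0, 302.9, 71.0]
tcp_rot: [-179.9, -0.4, 175.0]
ft_force: [0.4, 0.2, -4.7]
finger_gap: 13.3
```

```bash
python3 -c "
from h import *
go(412,304.5,42,175)
s=snap('wrist','w4.png')
"
```

```text
row [-0.0021, 0.0018, 0.029] [-0.1, -0.4, 0.0] n>= 1 t 8.5 q6 -54.5 gap 13.3
```

View pics/w4.png

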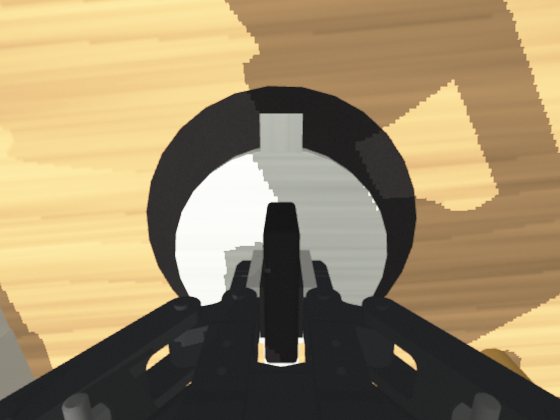

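```bash
cat > t.py <<'E'
from h import *
s=snap('wrist'); V=np.array(s['color']).max(2)
# pad edge: outermost dark->bright pts by radial scan
pts=[]
for a in np.radians(np.r_[180:235:5]):
    for rr in range(60,200):
        u,v=281+rr*np.cos(a),215+rr*np.sin(a)
        if V[int(round(v)),int(round(u))]>110 and rr>115: pts.append(ray(s,u,v,4)[:2]);break
for p in [(416,218),(415,200),(411,175),(147,215),(285,86)]: pts.append(ray(s,*p,4)[:2])
from scipy.optimize import least_squares
P=np.array(pts)
f=least_squares(lambda q:np.hypot(P[:,0]-q[0],P[:,1]-q[1])-90,[412,304],loss='soft_l1');print(f.x,f.fun.round(1))
# insert lug tip/disc edge: disc left/right extremes at z: underside=71-38+16 top
zt=33+16
for p in [(175,243),(387,243)]: print(ray(s,*p,zt))
E
python3 t.py
```

```text
[413.48991672 302.70898423] [-0.1  0.4 -0.4  0.8 -0.4  0.3  0.4 -0.   0.8 -0.2  0.1  0.2 -0.2  0.5
 -0.8 -1.5]
[401.91234698 247.40356567  49.        ]
[411.7070224  359.60146797  49.        ]
```

Call:
{"fn": "move_arm", "kwargs": {
  "rows": [
    [[-0.0025,0.001,0.01,0,-0.3,0],[-0.0025,0.001,0.02,0,-0.3,0],[-0.0025,0.001,0.026,0,-0.3,0],[-0.0025,0.001,0.028,0,-0.3,0],[-0.0025,0.001,0.029,0,-0.3,0],[-0.0025,0.001,0.029,0,-0.3,0],[-0.0025,0.001,0.029,0,-0.3,0]]
  ]
}}

```text
time: 9.3
tool_pos: [413.8, 304.5, 43.4]
tcp_rot: [180.0, 0.1, 175.0]
ft_force: [0.3, -0.1, -5.5]
finger_gap: 12.9
```

Call:
{"fn": "move_arm", "kwargs": {
  "rows": [
    [[0,0,0.001,0,0,0],[0,0,0.002,0,0,0],[0,0,0.002,0,0,0],[0,0,0.002,0,0,0]]
  ]
}}

```text
time: 9.7
tool_pos: [413.8, 304.5, 41.4]
tcp_rot: [180.0, 0.1, 175.0]
ft_force: [0.9, -0.4, -3.5]
finger_gap: 13.3
```

Contact has just begun. One more millimetre, then open.

Call:
{"fn": "move_arm", "kwargs": {
  "rows": [
    [[0,0,0.0005,0,0,0],[0,0,0.001,0,0,0],[0,0,0.001,0,0,0]]
  ]
}}

```text
time: 10.0
tool_pos: [414.1, 304.5, 41.0]
tcp_rot: [180.0, 0.1, 175.0]
ft_force: [-1.3, -2.2, 5.4]
finger_gap: 13.3
```

Call:
{"fn": "move_arm", "kwargs": {
  "rows": [
    [[0,0,0,0,0,0],[0,0,0,0,0,0],[0,0,0,0,0,0],[0,0,0,0,0,0],[0,0,0,0,0,0],[0,0,0,0,0,0],[0,0,0,0,0,0],[0,0,0,0,0,0],[0,0,-0.02,0,0,0],[0,0,-0.05,0,0,0],[0,0,-0.09,0,0,0],[0,0,-0.13,0,0,0],[0,0,-0.17,0,0,0],[0,0,-0.21,0,0,0],[0,0,-0.21,0,0,0],[0,0,-0.21,0,0,0]]
  ],
  "grip": 1,
  "newtons": 20
}}

```text
time: 11.6
tool_pos: [414.0, 304.8, 251.5]
tcp_rot: [179.9, 0.2, 175.0]
ft_force: [-0.2, 0.2, 0.1]
finger_gap: 85.0
```

```bash
python3 -c "
from h import *
s=snap('wrist','w5.png')
x=snap('top','top5.png');x=snap('side','side5.png');st=sensors.sense();print(st['tool_pos'],st['tcp_rot'],st['time'])
"
```

```text
[412.49741568 303.89015695 248.32636674] [-1.79915985e+02 -5.59205294e-02  1.75008806e+02] 11.75
```

View pics/w5.png

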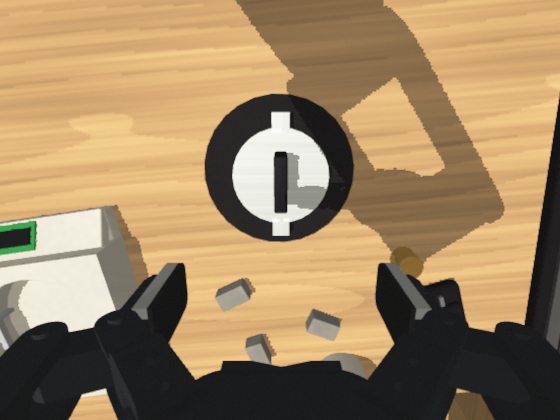

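View pics/side5.png

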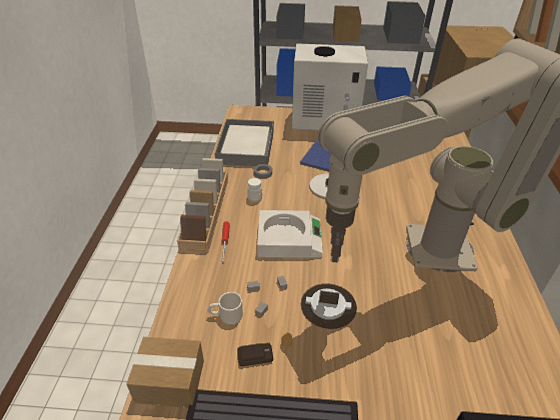

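The insert stands centred on the pad: pad circle about (205–353, 94–242), lug tips at (281,112) and (281,236). All three coupons are unmoved, so I'll look at them from above.

```bash
python3 -c "
from h import *
go(604,309,250,110)
"
```

```text
row [-0.1903, 0.0217, -0.0019] [-0.1, -0.0, 65.0] n>= 8 t 11.75 q6 -54.3 gap 85.7
```

Call:
{"fn": "move_arm", "kwargs": {
  "rows": [
    [[-0.19,0.022,-0.002,0,0,65],[-0.19,0.022,-0.002,0,0,65],[-0.19,0.022,-0.002,0,0,65],[-0.19,0.022,-0.002,0,0,65],[-0.19,0.022,-0.002,0,0,65],[-0.19,0.022,-0.002,0,0,65],[-0.19,0.022,-0.002,0,0,65],[-0.19,0.022,-0.002,0,0,65],[-0.19,0.022,-0.002,0,0,65],[-0.19,0.022,-0.002,0,0,65],[-0.19,0.022,-0.002,0,0,65],[-0.19,0.022,-0.002,0,0,65]]
  ]
}}

```text
time: 12.95
tool_pos: [604.3, 309.7, 252.1]
tcp_rot: [179.9, 0.0, 110.1]
ft_force: [-0.3, -0.5, 0.1]
finger_gap: 85.1
```

```bash
cat > t.py <<'E'
from h import *
s=snap('wrist','w6.png'); im=np.array(s['color']); hsv=cv2.cvtColor(im,cv2.COLOR_RGB2HSV); S,V=hsv[...,1],hsv[...,2]
for p in [(153,216),(184,205)]: pass
m=(S<60)&(V>60)&(V<200)
for b in blobs(s,m,22,150,8000,(0,0,560,300)): print(b)
go(567,228,150,110)
E
python3 t.py
```

```text
{'px': array([115.7, 292.4]), 'cen': array([457.1,  95.3]), 'rc': array([456.8,  96.6]), 'size': array([49.2, 21.8]), 'yaw': 20.1}
{'px': array([404. , 281.8]), 'cen': array([799.7, 236.2]), 'rc': array([798.8, 236.1]), 'size': array([14.5, 74.5]), 'yaw': 148.9}
{'px': array([158. , 281.8]), 'cen': array([504.9, 128.3]), 'rc': array([505.7, 129. ]), 'size': array([74.5, 14.6]), 'yaw': 71.5}
{'px': array([307.1, 234.9]), 'cen': array([660.3, 253.8]), 'rc': array([660.5, 253.9]), 'size': array([39.7, 29.3]), 'yaw': 15.4}
{'px': array([229.5, 227.2]), 'cen': array([568.4, 230.7]), 'rc': array([568.4, 230.8]), 'size': array([25.5, 43.9]), 'yaw': 111.4}
{'px': array([407.3, 175. ]), 'cen': array([746.2, 358.3]), 'rc': array([742.3, 360.7]), 'size': array([73.8, 66.6]), 'yaw': 63.3}
{'px': array([307.2, 155.2]), 'cen': array([625. , 343.3]), 'rc': array([625. , 343.3]), 'size': array([39.1, 25.2]), 'yaw': 62.7}
{'px': array([379.1, 156.5]), 'cen': array([694.2, 367.2]), 'rc': array([702.3, 368.2]), 'size': array([77.5, 47.2]), 'yaw': 81.1}
{'px': array([119.6, 126.6]), 'cen': array([408.8, 328.6]), 'rc': array([417.2, 304.9]), 'size': array([121.7, 111.6]), 'yaw': 37.5}
row [-0.0639, -0.0633, 0.1022] [0.1, 0.0, 0.1] n>= 3 t 13.0 q6 2.8 gap 85.3
```

View pics/w6.png

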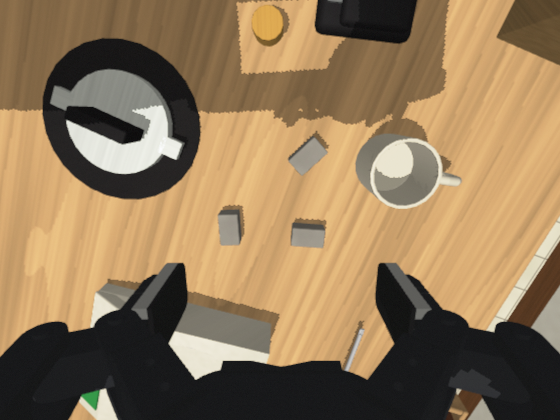

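Coupons are at (230,227), (308,235) and (308,155) in the wrist view, agreeing with the top camera to ~2 mm. Picking coupon A.

Call:
{"fn": "move_arm", "kwargs": {
  "rows": [
    [[-0.063,-0.0625,0.05,0,0,0],[-0.063,-0.0625,0.09,0,0,0],[-0.063,-0.0625,0.12,0,0,0],[-0.063,-0.0625,0.15,0,0,0],[-0.063,-0.0625,0.18,0,0,0],[-0.063,-0.0625,0.2,0,0,0],[-0.063,-0.0625,0.21,0,0,0],[-0.063,-0.0625,0.21,0,0,0],[-0.063,-0.0625,0.21,0,0,0]]
  ]
}}

```text
time: 13.9
tool_pos: [568.3, 229.5, 43.5]
tcp_rot: [179.8, 0.0, 110.0]
ft_force: [0.9, -0.3, 0.1]
finger_gap: 85.7
```

```bash
python3 -c "
from h import *
s=snap('wrist','w7.png');hsv=cv2.cvtColor(np.array(s['color']),cv2.COLOR_RGB2HSV); S,V=hsv[...,1],hsv[...,2]
for b in blobs(s,(S<60)&(V>60)&(V<200),22,1000,20000,(190,100,370,420)): print(b)
go(567.5,229,11.5,110)
"
```

```text
{'px': array([276.9, 249.4]), 'cen': array([567.5, 230.4]), 'rc': array([567.4, 230.5]), 'size': array([23.5, 45.3]), 'yaw': 111.3}
row [-0.0001, -0.0015, 0.0326] [0.2, 0.0, 0.0] n>= 1 t 13.95 q6 -2.8 gap 85.5
```

View pics/w7.png

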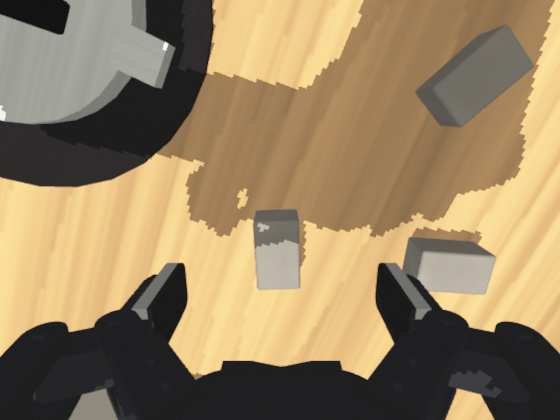

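The coupon is centred between the fingers at (277,250), and the neighbour at right (450,265) clears the finger.

Call:
{"fn": "move_arm", "kwargs": {
  "rows": [
    [[0,-0.001,0.012,0.2,0,0],[0,-0.001,0.024,0.2,0,0],[0,-0.001,0.031,0.2,0,0],[0,-0.001,0.031,0.2,0,0],[0,-0.001,0.031,0.2,0,0]]
  ]
}}

```text
time: 14.45
tool_pos: [566.3, 228.8, 10.8]
tcp_rot: [-179.8, 0.0, 110.0]
ft_force: [0.9, -0.1, -0.2]
finger_gap: 85.2
```

Call:
{"fn": "move_arm", "kwargs": {
  "rows": [
    [[0,0,0,0,0,0],[0,0,0,0,0,0],[0,0,0,0,0,0],[0,0,0,0,0,0],[0,0,0,0,0,0],[0,0,0,0,0,0],[0,0,0,0,0,0],[0,0,0,0,0,0],[0,0,0,0,0,0],[0,0,0,0,0,0]]
  ],
  "grip": 0,
  "newtons": 20
}}

```text
time: 15.45
tool_pos: [567.0, 229.0, 11.7]
tcp_rot: [-179.9, 0.0, 110.0]
ft_force: [-0.8, -0.4, 5.5]
finger_gap: 23.7
```

```bash
python3 -c "
from h import *
print(sensors.sense()['tool_pos'])
go(539.4,2,140,94.5)
"
```

```text
[566.98040788 228.96002706  11.69279665]
row [-0.2039, -0.1038, -0.1281] [-0.1, 0.0, 15.5] n>= 6 t 15.45 q6 -2.8 gap 23.7
```

Call:
{"fn": "move_arm", "kwargs": {
  "rows": [
    [[0,0,-0.02,0,0,0],[0,0,-0.05,0,0,0],[0,0,-0.09,0,0,0],[0,0,-0.129,0,0,0],[-0.204,-0.104,-0.129,0,0,15.5],[-0.204,-0.104,-0.129,0,0,15.5],[-0.204,-0.104,-0.129,0,0,15.5],[-0.204,-0.104,-0.129,0,0,15.5],[-0.204,-0.104,-0.129,0,0,15.5],[-0.204,-0.104,-0.129,0,0,15.5],[-0.204,-0.104,-0.1,0,0,15.5],[-0.204,-0.104,-0.08,0,0,15.5],[-0.204,-0.104,-0.08,0,0,15.5],[-0.204,-0.104,-0.08,0,0,15.5]]
  ]
}}

```text
time: 16.85
tool_pos: [538.4, 2.3, 91.3]
tcp_rot: [-179.8, 0.0, 94.5]
ft_force: [0.1, 0.1, 0.2]
finger_gap: 23.4
```

```bash
python3 -c "
from h import *
s=snap('wrist','w8.png')
go(539.4,2,30.5,94.5)
"
```

```text
row [-0.0001, 0.0002, 0.0618] [-0.1, 0.1, 0.0] n>= 2 t 16.9 q6 -9.7 gap 23.8
```

View pics/w8.png

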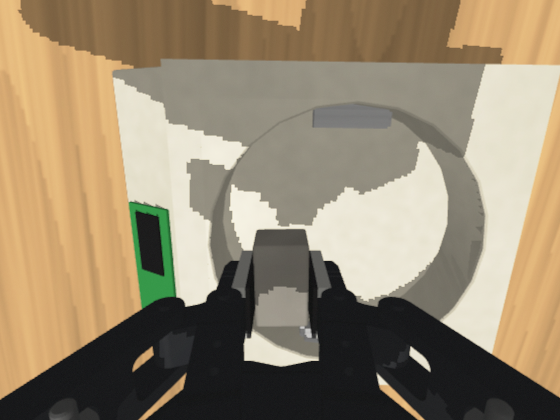

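The coupon is held straight over the left part of the well, whose wall is at column ~210–235. Lowering.

Call:
{"fn": "move_arm", "kwargs": {
  "rows": [
    [[0,0,0.02,0,0,0],[0,0,0.04,0,0,0],[0,0,0.055,0,0,0],[0,0,0.0605,0,0,0],[0,0,0.0605,0,0,0],[0,0,0.0605,0,0,0]]
  ]
}}

```text
time: 17.5
tool_pos: [539.5, 1.6, 32.1]
tcp_rot: [-180.0, 0.1, 94.5]
ft_force: [-0.7, -0.4, -0.9]
finger_gap: 23.7
```

Call:
{"fn": "move_arm", "kwargs": {
  "rows": [
    [[0,0,0.0015,0,0,0],[0,0,0.0015,0,0,0],[0,0,0.0015,0,0,0]]
  ]
}}

```text
time: 17.8
tool_pos: [539.1, 1.6, 30.1]
tcp_rot: [-179.9, 0.1, 94.5]
ft_force: [0.0, -0.8, -0.5]
finger_gap: 23.4
```

Call:
{"fn": "move_arm", "kwargs": {
  "rows": [
    [[0,0,0,0,0,0],[0,0,0,0,0,0],[0,0,0,0,0,0],[0,0,0,0,0,0],[0,0,0,0,0,0],[0,0,-0.015,0,0,0],[0,0,-0.04,0,0,0],[0,0,-0.08,0,0,0],[0,0,-0.12,0,0,0],[0,0,-0.15,0,0,0],[0,0,-0.15,0,0,0]]
  ],
  "grip": 0.38
}}

```text
time: 18.9
tool_pos: [542.5, 1.5, 187.0]
tcp_rot: [179.5, 0.2, 94.5]
ft_force: [0.4, -0.9, -0.4]
finger_gap: 32.2
```

```bash
python3 -c "
from h import *
s=snap('wrist','w9.png')
s=snap('top','top9.png');hsv=cv2.cvtColor(np.array(s['color']),cv2.COLOR_RGB2HSV); S,V=hsv[...,1],hsv[...,2]
for b in blobs(s,(S<70)&(V>60)&(V<190),22,15,400,(120,150,225,265)): print(b)
go(624.7,342.3,200,64)
"
```

```text
{'px': array([163.9, 261.4]), 'cen': array([483.1, 299.8]), 'rc': array([481.9, 299.7]), 'size': array([15.1, 27.5]), 'yaw': 90.9}
{'px': array([153.6, 215.3]), 'cen': array([624.2, 341.7]), 'rc': array([624. , 341.7]), 'size': array([42.2, 20.7]), 'yaw': 64.6}
{'px': array([183.4, 204.9]), 'cen': array([659.9, 250.9]), 'rc': array([660. , 250.9]), 'size': array([40.8, 24.3]), 'yaw': 14.6}
row [0.3328, 0.1114, -0.0188] [0.1, 0.1, 30.5] n>= 8 t 19.0 q6 -9.7 gap 32.3
```

View pics/w9.png

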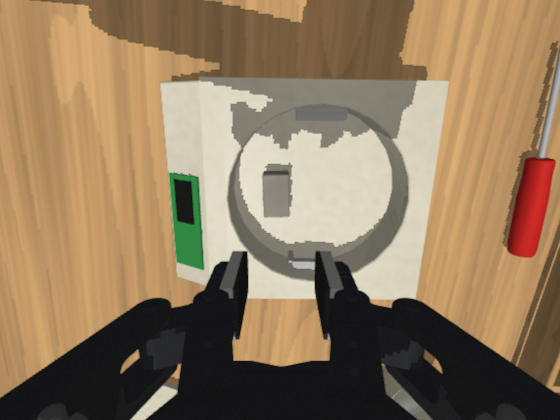

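Coupon A lies flat in the well at (276,193). On to B.

Call:
{"fn": "move_arm", "kwargs": {
  "rows": [
    [[0.333,0.111,-0.015,0,0,30.5],[0.333,0.111,-0.015,0,0,30.5],[0.333,0.111,-0.015,0,0,30.5],[0.333,0.111,-0.015,0,0,30.5],[0.333,0.111,-0.015,0,0,30.5],[0.333,0.111,-0.015,0,0,30.5],[0.333,0.111,-0.015,0,0,30.5],[0.333,0.111,-0.015,0,0,30.5],[0.333,0.111,0.03,0,0,30.5],[0.333,0.111,0.07,0,0,30.5],[0.333,0.111,0.11,0,0,30.5],[0.333,0.111,0.135,0,0,30.5],[0.333,0.111,0.135,0,0,30.5],[0.333,0.111,0.135,0,0,30.5]]
  ],
  "grip": 1
}}

```text
time: 20.4
tool_pos: [622.5, 341.6, 43.2]
tcp_rot: [-179.8, 0.2, 64.0]
ft_force: [0.2, 0.1, 1.2]
finger_gap: 85.3
```

```bash
python3 -c "
from h import *
s=snap('wrist','w10.png');hsv=cv2.cvtColor(np.array(s['color']),cv2.COLOR_RGB2HSV); S,V=hsv[...,1],hsv[...,2]
for b in blobs(s,(S<60)&(V>60)&(V<200),22,1000,20000,(190,100,370,420)): print(b)
go(624.7,342.3,13,64)
"
```

```text
{'px': array([282.7, 244.5]), 'cen': array([627.4, 345.3]), 'rc': array([627.6, 345.4]), 'size': array([45. , 23.2]), 'yaw': 62.9}
row [0.0004, 0.0007, 0.0324] [-0.0, 0.1, -0.0] n>= 1 t 20.45 q6 50.6 gap 85.4
```

View pics/w10.png

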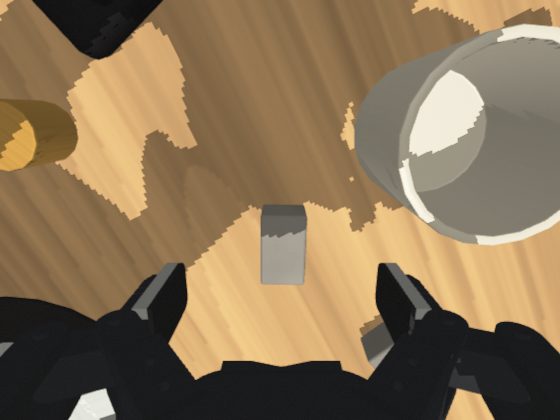

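B is centred at (283,245), and the mug and coupon C are clear of the fingers. Descend and grip.

Call:
{"fn": "move_arm", "kwargs": {
  "rows": [
    [[0,0.001,0.012,0,0,0],[0,0.001,0.024,0,0,0],[0,0.001,0.031,0,0,0],[0,0.001,0.031,0,0,0],[0,0.001,0.031,0,0,0]]
  ]
}}

```text
time: 20.95
tool_pos: [623.8, 341.7, 12.6]
tcp_rot: [-179.9, 0.1, 64.0]
ft_force: [-0.3, -0.0, 0.8]
finger_gap: 85.4
```

Call:
{"fn": "move_arm", "kwargs": {
  "rows": [
    [[0,0,0,0,0,0],[0,0,0,0,0,0],[0,0,0,0,0,0],[0,0,0,0,0,0],[0,0,0,0,0,0],[0,0,0,0,0,0],[0,0,0,0,0,0],[0,0,0,0,0,0],[0,0,0,0,0,0],[0,0,0,0,0,0]]
  ],
  "grip": 0,
  "newtons": 20
}}

```text
time: 21.95
tool_pos: [624.3, 341.9, 13.4]
tcp_rot: [-179.9, 0.1, 64.0]
ft_force: [-0.6, 0.4, 3.8]
finger_gap: 23.5
```

```bash
python3 -c "
from h import *
print(sensors.sense()['tool_pos'])
go(613.2,8,140,94.5)
"
```

```text
[624.33552787 341.92944289  13.39331795]
row [-0.3052, 0.1362, -0.1263] [-0.1, 0.1, -30.5] n>= 8 t 21.95 q6 50.6 gap 23.5
```

Call:
{"fn": "move_arm", "kwargs": {
  "rows": [
    [[0,0,-0.02,0,0,0],[0,0,-0.05,0,0,0],[0,0,-0.09,0,0,0],[0,0,-0.129,0,0,0],[-0.305,0.136,-0.129,0,0,-30.5],[-0.305,0.136,-0.129,0,0,-30.5],[-0.305,0.136,-0.129,0,0,-30.5],[-0.305,0.136,-0.129,0,0,-30.5],[-0.305,0.136,-0.129,0,0,-30.5],[-0.305,0.136,-0.129,0,0,-30.5],[-0.305,0.136,-0.129,0,0,-30.5],[-0.305,0.136,-0.129,0,0,-30.5],[-0.305,0.136,-0.1,0,0,-30.5],[-0.305,0.136,-0.08,0,0,-30.5],[-0.305,0.136,-0.08,0,0,-30.5],[-0.305,0.136,-0.08,0,0,-30.5]]
  ]
}}

```text
time: 23.55
tool_pos: [612.7, 8.8, 94.0]
tcp_rot: [-179.8, 0.0, 94.5]
ft_force: [-0.5, -0.2, 0.5]
finger_gap: 23.6
```

```bash
python3 -c "
from h import *
s=snap('wrist','w11.png')
go(613.2,8,32,94.5)
"
```

```text
row [-0.0006, -0.0003, 0.063] [-0.0, 0.1, 0.0] n>= 2 t 23.6 q6 -8.5 gap 23.5
```

View pics/w11.png

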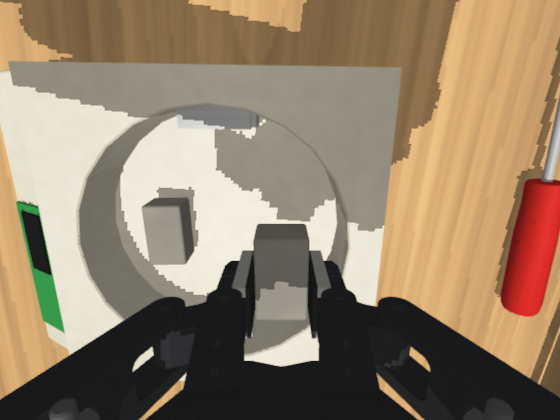

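Call:
{"fn": "move_arm", "kwargs": {
  "rows": [
    [[0,0,0.02,0,0,0],[0,0,0.04,0,0,0],[0,0,0.057,0,0,0],[0,0,0.0625,0,0,0],[0,0,0.0625,0,0,0],[0,0,0.0625,0,0,0],[0,0,0.0625,0,0,0]]
  ]
}}

```text
time: 24.3
tool_pos: [613.3, 8.1, 31.7]
tcp_rot: [-180.0, 0.1, 94.5]
ft_force: [0.4, -0.4, 0.2]
finger_gap: 23.5
```

Call:
{"fn": "move_arm", "kwargs": {
  "rows": [
    [[0,0,0,0,0,0],[0,0,0,0,0,0],[0,0,0,0,0,0],[0,0,0,0,0,0],[0,0,0,0,0,0],[0,0,-0.015,0,0,0],[0,0,-0.04,0,0,0],[0,0,-0.08,0,0,0],[0,0,-0.12,0,0,0],[0,0,-0.15,0,0,0],[0,0,-0.15,0,0,0],[0,0,-0.15,0,0,0]]
  ],
  "grip": 0.38
}}

```text
time: 25.5
tool_pos: [613.9, 8.2, 183.2]
tcp_rot: [179.9, 0.1, 94.5]
ft_force: [-0.4, 0.0, 0.3]
finger_gap: 32.4
```

```bash
python3 -c "
from h import *
s=snap('wrist','w12.png')
s=snap('top','top12.png');hsv=cv2.cvtColor(np.array(s['color']),cv2.COLOR_RGB2HSV); S,V=hsv[...,1],hsv[...,2]
for b in blobs(s,(S<70)&(V>60)&(V<190),22,15,400,(120,150,225,265)): print(b)
go(660,251.5,190,15)
"
```

```text
{'px': array([163.9, 261.4]), 'cen': array([483.1, 299.8]), 'rc': array([481.9, 299.7]), 'size': array([15.1, 27.5]), 'yaw': 90.9}
{'px': array([183.5, 204.9]), 'cen': array([659.2, 250.6]), 'rc': array([659.6, 250.5]), 'size': array([41.5, 24.9]), 'yaw': 14.6}
row [0.2387, 0.0667, -0.0103] [-0.1, 0.2, 79.5] n>= 10 t 25.6 q6 -8.5 gap 32.4
```

View pics/w12.png

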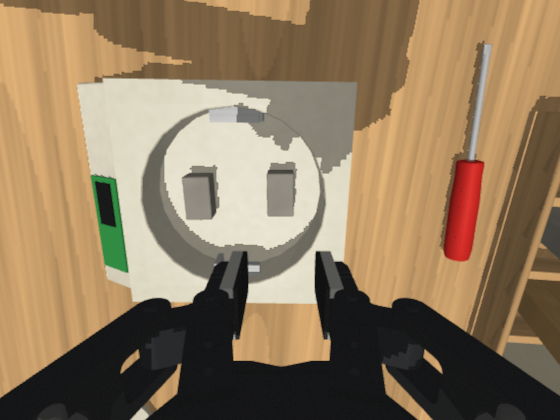

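Two coupons lie flat in the well at (199,196) and (281,193), with a clear gap between them. Going to C.

Call:
{"fn": "move_arm", "kwargs": {
  "rows": [
    [[0.2385,0.0665,-0.02,0,0,79.5],[0.2385,0.0665,-0.02,0,0,79.5],[0.2385,0.0665,-0.02,0,0,79.5],[0.2385,0.0665,-0.02,0,0,79.5],[0.2385,0.0665,-0.02,0,0,79.5],[0.2385,0.0665,-0.02,0,0,79.5],[0.2385,0.0665,-0.02,0,0,79.5],[0.2385,0.0665,-0.02,0,0,79.5],[0.2385,0.0665,-0.02,0,0,79.5],[0.2385,0.0665,-0.02,0,0,79.5],[0.2385,0.0665,0.03,0,0,79.5],[0.2385,0.0665,0.07,0,0,79.5],[0.2385,0.0665,0.11,0,0,79.5],[0.2385,0.0665,0.136,0,0,79.5],[0.2385,0.0665,0.136,0,0,79.5],[0.2385,0.0665,0.136,0,0,79.5]]
  ],
  "grip": 1
}}

```text
time: 27.2
tool_pos: [659.2, 250.8, 43.3]
tcp_rot: [180.0, 0.3, 15.0]
ft_force: [1.0, 0.4, 0.5]
finger_gap: 85.6
```

```bash
python3 -c "
from h import *
s=snap('wrist','w13.png');hsv=cv2.cvtColor(np.array(s['color']),cv2.COLOR_RGB2HSV); S,V=hsv[...,1],hsv[...,2]
for b in blobs(s,(S<60)&(V>60)&(V<200),22,1000,20000,(190,100,370,420)): print(b)
go(660,251.5,13,15)
"
```

```text
{'px': array([280.2, 246.2]), 'cen': array([664.9, 251.7]), 'rc': array([665.1, 252. ]), 'size': array([45.1, 23.4]), 'yaw': 16.1}
row [-0.0006, -0.0005, 0.0325] [0.0, 0.1, 0.0] n>= 1 t 27.25 q6 91.7 gap 85.5
```

View pics/w13.png

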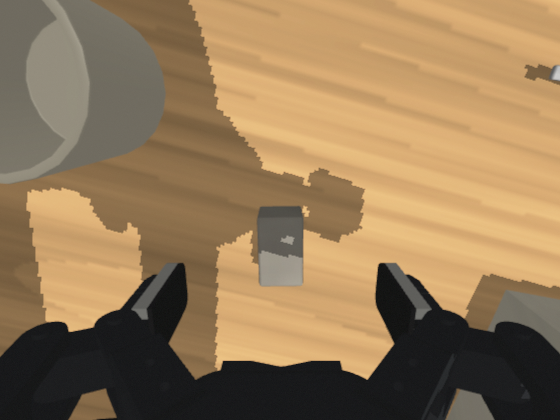

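C is centred at (280,246).

Call:
{"fn": "move_arm", "kwargs": {
  "rows": [
    [[0.001,0,0.012,0,0,0],[0.001,0,0.024,0,0,0],[0.001,0,0.031,0,0,0],[0.001,0,0.031,0,0,0],[0.001,0,0.031,0,0,0]]
  ]
}}

```text
time: 27.75
tool_pos: [660.9, 251.2, 13.2]
tcp_rot: [180.0, 0.2, 15.0]
ft_force: [1.1, -0.1, 0.4]
finger_gap: 85.6
```

Call:
{"fn": "move_arm", "kwargs": {
  "rows": [
    [[0,0,0,0,0,0],[0,0,0,0,0,0],[0,0,0,0,0,0],[0,0,0,0,0,0],[0,0,0,0,0,0],[0,0,0,0,0,0],[0,0,0,0,0,0],[0,0,0,0,0,0],[0,0,0,0,0,0],[0,0,0,0,0,0]]
  ],
  "grip": 0,
  "newtons": 20
}}

```text
time: 28.75
tool_pos: [661.5, 251.4, 14.0]
tcp_rot: [180.0, 0.1, 15.0]
ft_force: [-0.2, -0.2, 4.0]
finger_gap: 23.7
```

```bash
python3 -c "
from h import *
print(sensors.sense()['tool_pos'])
go(576.3,5,140,4.5)
"
```

```text
[661.48928598 251.39002567  13.97198024]
row [-0.1463, 0.216, -0.1257] [0.0, 0.1, 10.5] n>= 6 t 28.75 q6 91.7 gap 23.7
```

Call:
{"fn": "move_arm", "kwargs": {
  "rows": [
    [[0,0,-0.02,0,0,0],[0,0,-0.05,0,0,0],[0,0,-0.09,0,0,0],[0,0,-0.129,0,0,0],[-0.146,0.216,-0.129,0,0,10.5],[-0.146,0.216,-0.129,0,0,10.5],[-0.146,0.216,-0.129,0,0,10.5],[-0.146,0.216,-0.129,0,0,10.5],[-0.146,0.216,-0.129,0,0,10.5],[-0.146,0.216,-0.129,0,0,10.5],[-0.146,0.216,-0.1,0,0,10.5],[-0.146,0.216,-0.07,0,0,10.5],[-0.146,0.216,-0.07,0,0,10.5],[-0.146,0.216,-0.07,0,0,10.5]]
  ]
}}

```text
time: 30.15
tool_pos: [575.5, 5.4, 83.5]
tcp_rot: [180.0, 0.2, 4.5]
ft_force: [0.5, 0.3, 0.7]
finger_gap: 23.4
```

```bash
python3 -c "
from h import *
s=snap('wrist','w14.png')
go(576.3,5,32.5,4.5)
"
```

```text
row [-0.0004, 0.0002, 0.0525] [0.1, 0.1, 0.0] n>= 2 t 30.2 q6 81.0 gap 23.9
```

View pics/w14.png

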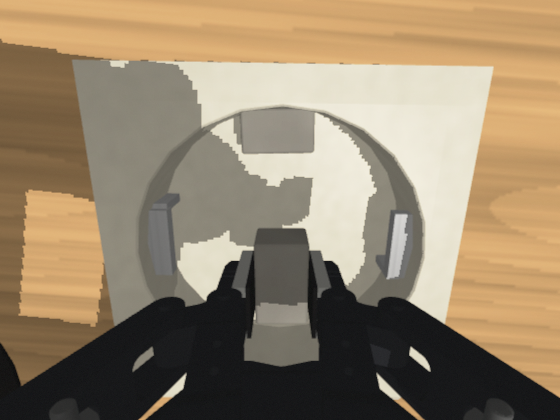

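```bash
python3 -c "
from h import *
s=snap('wrist')
print(ray(s,278,153,40),ray(s,281,230,70),ray(s,281,249,92))
print(ray(s,282,307,18),ray(s,282,328,40))
"
```

```text
[629.24426983  10.39473204  40.        ] [595.18109178   6.09351572  70.        ] [594.72109379   6.10070378  92.        ]
[516.57855274  -0.93877765  18.        ] [515.42037611  -0.92212339  40.        ]
```

```bash
python3 -c "
from h import *
s=snap('wrist')
print(ray(s,281,105,60),ray(s,278,153,18),ray(s,140,240,60),ray(s,424,240,60))
for X in [(602,8,40),(626,8,40),(602,8,18),(626,8,18),(652,8,60),(576,5,18),(601,7,92),(596,6,92)]: print(X,proj(s,X).round())
im=np.array(s['color'])[60:320,130:440,::-1];cv2.imwrite('pics/w14c.png',cv2.resize(im,None,fx=2.5,fy=2.2))
s=snap('side','s14.png');im=np.array(s['color'])[195:275,245:335,::-1];cv2.imwrite('pics/s14c.png',cv2.resize(im,None,fx=7,fy=7,interpolation=cv2.INTER_CUBIC))
"
```

```text
[655.08783008  10.68650395  60.        ] [627.20721018  10.27253861  18.        ] [580.24116804  80.77114752  60.        ] [592.1288522  -71.52897492  60.        ]
(602, 8, 40) [278. 201.]
(626, 8, 40) [282. 160.]
(602, 8, 18) [279. 192.]
(626, 8, 18) [281. 155.]
(652, 8, 60) [286. 112.]
(576, 5, 18) [280. 230.]
(601, 7, 92) [280. 236.]
(596, 6, 92) [281. 247.]
```

View pics/w14c.png

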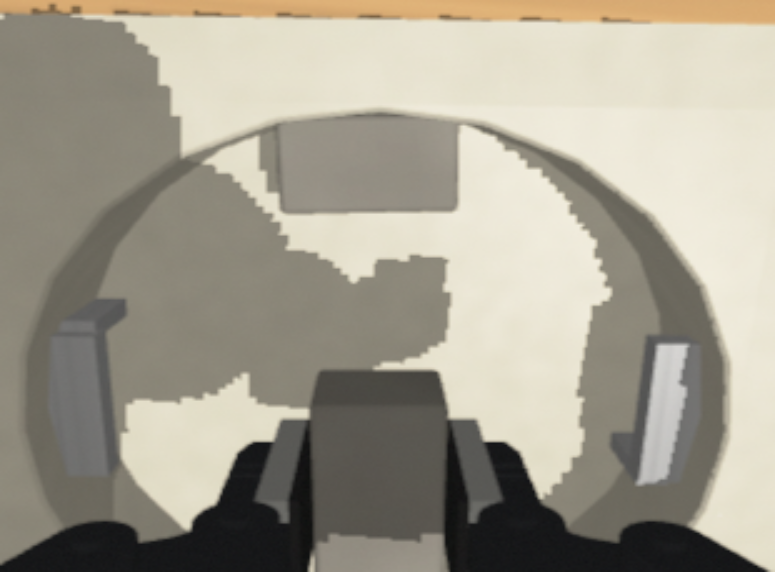

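View pics/s14c.png

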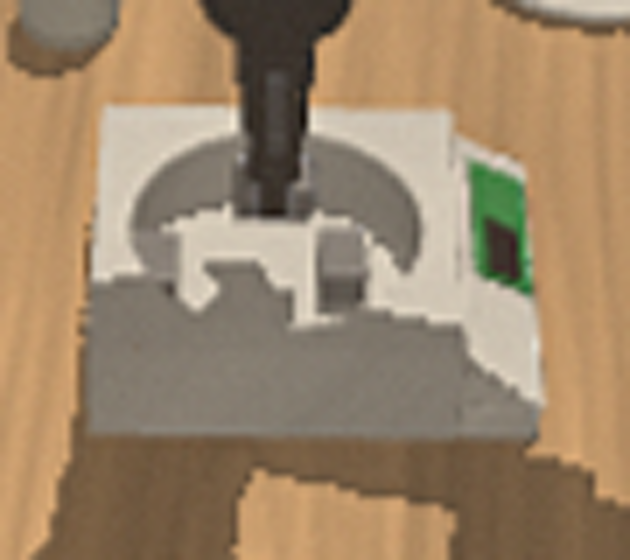

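Coupon B has been nudged to the +x wall: in the wrist view it's at (278,130), still flat with its top at floor+22. It's inside the well, so that's acceptable, and the middle is free. Lowering C.

Call:
{"fn": "move_arm", "kwargs": {
  "rows": [
    [[0,0,0.02,0,0,0],[0,0,0.037,0,0,0],[0,0,0.048,0,0,0],[0,0,0.0515,0,0,0],[0,0,0.0515,0,0,0],[0,0,0.0515,0,0,0],[0,0,0.0515,0,0,0]]
  ]
}}

```text
time: 31.05
tool_pos: [576.9, 4.9, 33.5]
tcp_rot: [179.9, 0.0, 4.5]
ft_force: [0.1, -0.3, -1.2]
finger_gap: 23.4
```

Call:
{"fn": "move_arm", "kwargs": {
  "rows": [
    [[0,0,0,0,0,0],[0,0,0,0,0,0],[0,0,0,0,0,0],[0,0,0,0,0,0],[0,0,0,0,0,0],[0,0,-0.015,0,0,0],[0,0,-0.04,0,0,0],[0,0,-0.08,0,0,0],[0,0,-0.12,0,0,0],[0,0,-0.15,0,0,0],[0,0,-0.18,0,0,0],[0,0,-0.18,0,0,0],[0,0,-0.18,0,0,0]]
  ],
  "grip": 0.4
}}

```text
time: 32.35
tool_pos: [577.3, 5.1, 214.6]
tcp_rot: [179.9, -0.1, 4.5]
ft_force: [-0.6, -0.3, 0.2]
finger_gap: 34.0
```

```bash
python3 -c "
from h import *
s=snap('wrist','w15.png')
s=snap('top','top15.png');hsv=cv2.cvtColor(np.array(s['color']),cv2.COLOR_RGB2HSV); S,V=hsv[...,1],hsv[...,2]
print('cover',blobs(s,(S<60)&(V>150),12,300,roi=(310,240,430,340)))
print('knob',blobs(s,(V<70),42,10,roi=(350,265,395,315)))
snap('side','s15.png')
st=sensors.sense();print(st['tool_pos'],st['tcp_rot'])
"
```

```text
cover [{'px': array([371.3, 291.3]), 'cen': array([ 404.5, -329.8]), 'rc': array([ 404.2, -330.2]), 'size': array([162.7, 165.9]), 'yaw': 90.9}]
knob [{'px': array([372.5, 291. ]), 'cen': array([ 404.6, -326. ]), 'rc': array([ 404.3, -326. ]), 'size': array([26. , 23.2]), 'yaw': 45.1}]
[575.66027769   5.17015086 211.26724757] [179.96614923   0.2468916    4.50791511]
```

View pics/w15.png

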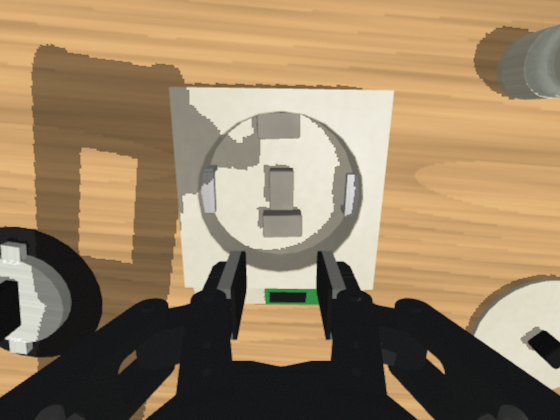

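View pics/top15.png

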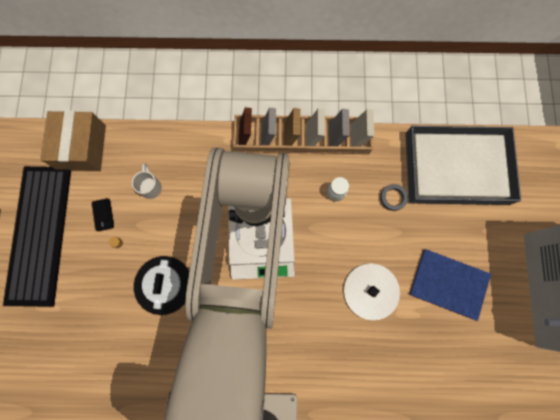

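All three coupons lie flat in the well, at (279,125), (281,188) and (283,222) in the wrist view. The cover is unmoved at (372,291) in the top view. Next I'll pin down the well centre for the cover.

```bash
python3 -c "
import cv2
im=cv2.imread('pics/w15.png')[80:300,160:400]
cv2.imwrite('pics/w15c.png',cv2.resize(im,None,fx=3.2,fy=2.7,interpolation=cv2.INTER_CUBIC))
"
```

```text
(no output)
```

View pics/w15c.png

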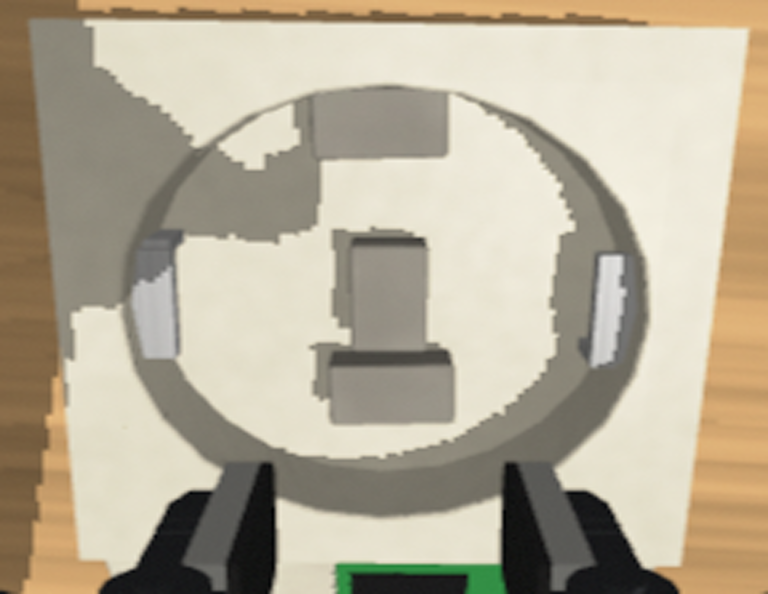

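```bash
cat > t.py <<'E'
from h import *
from scipy.optimize import least_squares
s=snap('wrist')
def fit(P,r):
    f=least_squares(lambda q:np.hypot(P[:,0]-q[0],P[:,1]-q[1])-r,P.mean(0));return f.x,f.fun.round(1)
c=[(124,300),(648,300),(387,86),(383,516),(632,220),(603,170),(145,225)]
P=np.array([ray(s,160+a/3.2,80+b/2.7,60)[:2] for a,b in c]); print(fit(P,76))
q=[(30,19),(749,28),(681,566),(78,560)]
Q=np.array([ray(s,160+a/3.2,80+b/2.7,60)[:2] for a,b in q]);print(Q,Q.mean(0))
d=Q[1]-Q[0];print(np.degrees(np.arctan2(d[0],-d[1])))
go(404.5,-328,200,45)
E
python3 t.py
```

```text
(array([574.20551948,   3.82943895]), array([-0.2, -1.5, -0.4, -0.8, -0.5,  0.8, -1.2]))
[[661.99329702 104.34063244]
 [674.08025015 -82.87937723]
 [485.72252935 -95.546235  ]
 [473.60885464  93.55486528]] [573.85123279   4.86747137]
3.6938981129758255
row [-0.1967, 0.3187, 0.0122] [-0.1, 0.3, -40.5] n>= 8 t 32.55 q6 81.0 gap 34.1
```

Call:
{"fn": "move_arm", "kwargs": {
  "rows": [
    [[-0.197,0.319,0.012,0,0.3,-40.5],[-0.197,0.319,0.012,0,0.3,-40.5],[-0.197,0.319,0.012,0,0.3,-40.5],[-0.197,0.319,0.012,0,0.3,-40.5],[-0.197,0.319,0.012,0,0.3,-40.5],[-0.197,0.319,0.012,0,0.3,-40.5],[-0.197,0.319,0.012,0,0.3,-40.5],[-0.197,0.319,0.012,0,0.3,-40.5],[-0.197,0.319,0.05,0,0.3,-40.5],[-0.197,0.319,0.09,0,0.3,-40.5],[-0.197,0.319,0.112,0,0.3,-40.5],[-0.197,0.319,0.112,0,0.3,-40.5],[-0.197,0.319,0.112,0,0.3,-40.5]]
  ],
  "grip": 1
}}

```text
time: 33.85
tool_pos: [404.6, -328.1, 100.9]
tcp_rot: [-180.0, -0.2, 45.0]
ft_force: [0.3, -1.1, 0.5]
finger_gap: 85.4
```

```bash
python3 -c "
from h import *
s=snap('wrist','w16.png');V=np.array(s['color']).max(2)
print(blobs(s,V<70,42,100,20000,(220,120,340,300)))
st=sensors.sense();print(st['tool_pos'],st['tcp_rot'])
"
```

```text
[{'px': array([284.3, 229.2]), 'cen': array([ 408.3, -329.6]), 'rc': array([ 408.4, -329.4]), 'size': array([31.8, 24.9]), 'yaw': 50.3}]
[ 405.48891791 -328.83160809  102.2728801 ] [ 1.79882478e+02 -1.52910039e-01  4.50224973e+01]
```

View pics/w16.png

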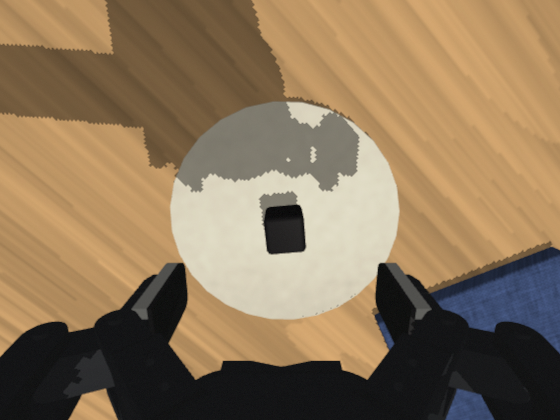

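```bash
cat > t.py <<'E'
from h import *
from scipy.optimize import least_squares
s=snap('wrist')
a,b=ray(s,269,254,42)[:2],ray(s,305.5,251,42)[:2]
d=b-a;print(a,b,np.hypot(*d),'yaw',np.degrees(np.arctan2(d[1],d[0]))+90)
n=np.array([-d[1],d[0]])/np.hypot(*d);print('knob',(a+b)/2+13*n)
c=[(171,210),(399,210),(284,101),(284,319.5)]
P=np.array([ray(s,*p,12)[:2] for p in c])
f=least_squares(lambda q:np.hypot(P[:,0]-q[0],P[:,1]-q[1])-84,P.mean(0));print(f.x,f.fun)
go(405,-328.5,24,49)
E
python3 t.py
```

```text
[ 389.69280995 -335.98234187] [ 408.26061714 -351.53137897] 24.21850570290369 yaw 50.056549196933226
knob [ 407.32311959 -333.79004016]
[ 406.37355817 -334.84661101] [-0.03079811 -0.02088134  0.54782161  0.54241394]
row [-0.0004, -0.0015, 0.079] [0.2, -0.1, -4.0] n>= 2 t 33.95 q6 0.2 gap 85.2
```

```bash
python3 -c "
from h import *
go(406.5,-331.5,24.5,49.5)"
```

```text
row [-0.0014, 0.0017, 0.0785] [0.2, -0.1, -4.5] n>= 2 t 33.95 q6 0.2 gap 85.2
```

Call:
{"fn": "move_arm", "kwargs": {
  "rows": [
    [[-0.001,0.002,0.03,0,0,-4.5],[-0.001,0.002,0.05,0,0,-4.5],[-0.001,0.002,0.065,0,0,-4.5],[-0.001,0.002,0.076,0,0,-4.5],[-0.001,0.002,0.076,0,0,-4.5],[-0.001,0.002,0.076,0,0,-4.5],[-0.001,0.002,0.076,0,0,-4.5]]
  ]
}}

```text
time: 34.65
tool_pos: [406.7, -331.3, 26.5]
tcp_rot: [179.8, -0.1, 49.5]
ft_force: [0.7, -0.6, 0.4]
finger_gap: 85.2
```

```bash
python3 -c "
from h import *
s=snap('wrist','w17.png')
go(406.5,-331.5,24.5,49.5)"
```

```text
row [-0.0003, 0.0001, 0.0019] [0.2, -0.1, 0.0] n>= 1 t 34.7 q6 -4.5 gap 85.5
```

View pics/w17.png

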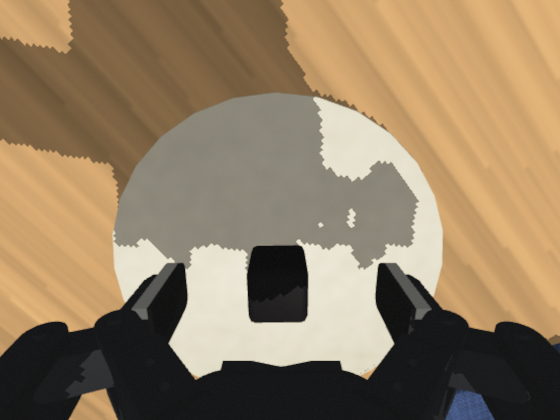

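```bash
python3 -c "
from h import *
s=snap('wrist');t=sensors.sense()['tool_pos']
print(proj(s,[t[0],t[1],42]))
c=np.array([ray(s,*p,42)[:2] for p in [(248,256),(308,256),(250,322),(306,322)]]);print(c.mean(0),t)
print([np.hypot(*(c[i]-c[j])) for i,j in ((0,1),(0,2),(2,3))])
"
```

```text
[276.59693034 294.11653922]
[ 408.25467175 -330.11569399] [ 406.5514879  -331.18328339   26.35330454]
[np.float64(24.386830839433667), np.float64(31.267858706920787), np.float64(24.312083990815044)]
```

The knob (248–308, 246–322) is square to the fingers and within ~1 mm of the TCP axis. Gripping.

Call:
{"fn": "move_arm", "kwargs": {
  "rows": [
    [[0,0,0.0015,0.2,0,0],[0,0,0.0015,0.2,0,0],[0,0,0.0015,0.2,0,0],[0,0,0.0015,0.2,0,0],[0,0,0.0015,0.2,0,0],[0,0,0.0015,0.2,0,0],[0,0,0.0015,0.2,0,0],[0,0,0.0015,0.2,0,0],[0,0,0.0015,0.2,0,0],[0,0,0.0015,0.2,0,0],[0,0,0.0015,0.2,0,0],[0,0,0.0015,0.2,0,0]]
  ],
  "grip": 0,
  "newtons": 50
}}

```text
time: 35.95
tool_pos: [406.0, -330.7, 23.9]
tcp_rot: [-179.9, -0.1, 49.5]
ft_force: [-1.7, 1.3, 4.8]
finger_gap: 25.1
```

```bash
python3 -c "
from h import *
print(sensors.sense()['tool_pos'],sensors.sense()['ft_force'],sensors.sense()['tcp_rot'])
go(575.2,4.5,180,49.5)"
```

```text
[ 405.98857638 -330.65356013   23.93032785] [-1.72959412  1.34678845  4.83989347] [-1.79890077e+02 -1.43980169e-01  4.95104758e+01]
row [0.3652, -0.0892, -0.155] [-0.1, -0.1, 0.0] n>= 9 t 35.95 q6 -4.4 gap 25.1
```

Call:
{"fn": "move_arm", "kwargs": {
  "rows": [
    [[0,0,-0.02,0,0,0],[0,0,-0.05,0,0,0],[0,0,-0.09,0,0,0],[0,0,-0.13,0,0,0],[0,0,-0.155,0,0,0],[0.365,-0.089,-0.155,0,0,0],[0.365,-0.089,-0.155,0,0,0],[0.365,-0.089,-0.155,0,0,0],[0.365,-0.089,-0.155,0,0,0],[0.365,-0.089,-0.155,0,0,0],[0.365,-0.089,-0.155,0,0,0],[0.365,-0.089,-0.155,0,0,0],[0.365,-0.089,-0.155,0,0,0],[0.365,-0.089,-0.155,0,0,0],[0.365,-0.089,-0.12,0,0,0],[0.365,-0.089,-0.09,0,0,0],[0.365,-0.089,-0.076,0,0,0],[0.365,-0.089,-0.076,0,0,0],[0.365,-0.089,-0.076,0,0,0]]
  ]
}}

```text
time: 37.85
tool_pos: [575.4, 4.1, 101.4]
tcp_rot: [-179.9, -0.1, 49.5]
ft_force: [0.4, -0.4, -3.2]
finger_gap: 25.2
```

```bash
python3 -c "
from h import *
s=snap('wrist','w18.png')
s=snap('side','s18.png');im=np.array(s['color'])[175:275,235:345,::-1];cv2.imwrite('pics/s18c.png',cv2.resize(im,None,fx=6,fy=6,interpolation=cv2.INTER_CUBIC))
s=snap('top','t18.png')
go(575.2,4.5,100,49.5)"
```

```text
row [-0.0008, -0.0013, 0.003] [0.0, -0.3, -0.0] n>= 1 t 38.0 q6 35.7 gap 25.4
```

View pics/w18.png

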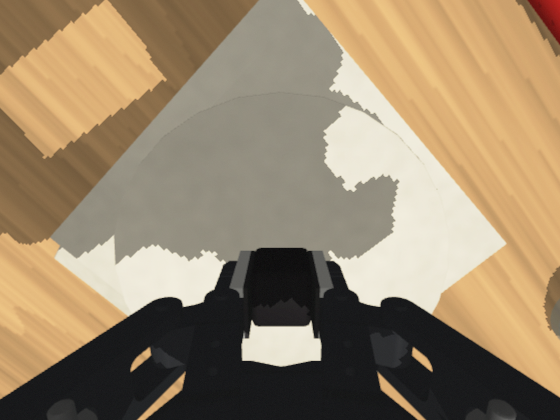

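View pics/s18c.png

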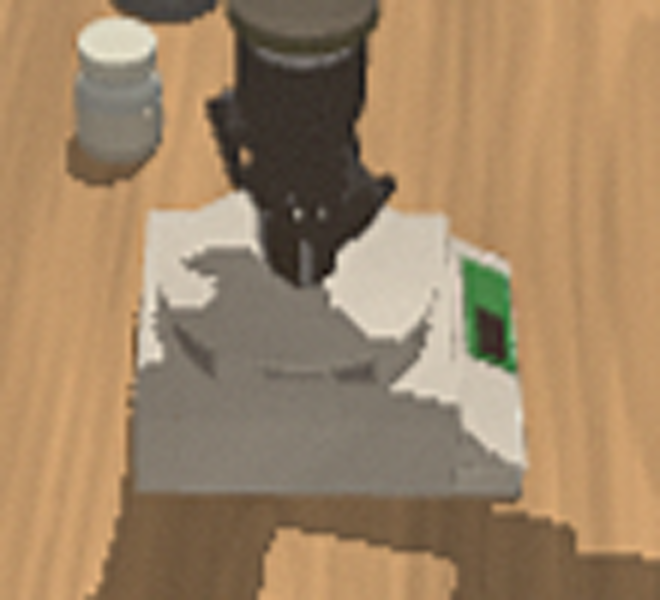

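```bash
python3 -c "
import cv2
im=cv2.imread('pics/w18.png')[0:320,40:520]
im=cv2.convertScaleAbs(im,alpha=1.0)
l=cv2.cvtColor(im,cv2.COLOR_BGR2LAB);l[...,0]=cv2.createCLAHE(6,(6,6)).apply(l[...,0]);im=cv2.cvtColor(l,cv2.COLOR_LAB2BGR)
cv2.imwrite('pics/w18c.png',cv2.resize(im,None,fx=1.66,fy=1.66,interpolation=cv2.INTER_CUBIC))
"
```

```text
(no output)
```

View pics/w18c.png

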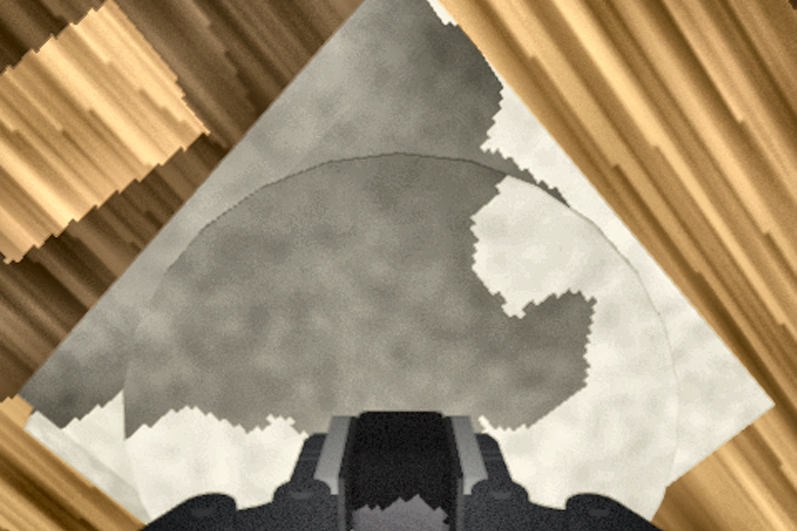

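```bash
cat > t.py <<'E'
from h import *
from scipy.optimize import least_squares
s=snap('wrist');t=sensors.sense()['tool_pos'];print(t)
g=lambda p,z: ray(s,40+p[0]/1.66,p[1]/1.66,z)[:2]
z=t[2]-23.9+12
P=np.array([g(p,z) for p in [(400,153),(125,400),(180,258),(265,185),(330,163),(478,162),(570,205),(635,268),(665,320),(678,400)]])
for r0 in (84,None):
    f=least_squares(lambda q:np.hypot(P[:,0]-q[0],P[:,1]-q[1])-(r0 or q[2]),[575,4,84]);print('cover',f.x,f.fun.round(1))
c=f.x[:2]
L=[g((22,396),60),g((365,2),60)];Rr=[g((773,404),60),g((455,20),60)]
for n,(a,b) in (('+y edge',L),('+x edge',Rr)):
    d=(b-a)/np.hypot(*(b-a)); w=c-a; print(n,'dist',abs(d[0]*w[1]-d[1]*w[0]),'ang',np.degrees(np.arctan2(d[1],d[0])))
print('corners',L[0],Rr[0],'mid of diag',(L[0]+Rr[0])/2)
E
python3 t.py
```

```text
[576.56021044   4.29672889 102.88147121]
cover [577.16356935   0.93289206  84.        ] [ 0.1 -0.3 -0.5  0.4 -0.2  0.2 -0.1 -0.   0.3 -0.8]
cover [577.63690948   1.40073673  83.45584155] [-0.   0.2 -0.3  0.4 -0.3  0.1 -0.1  0.1  0.5 -0.4]
+y edge dist 98.00823398900995 ang 4.137048435865714
+x edge dist 96.09939341636343 ang 93.48888086143171
corners [476.20757143  92.32854237] [679.20592112 -85.38567856] mid of diag [577.70674628   3.4714319 ]
```

The relative measurement says the cover sits about 1 mm short in x and 2.7 mm short in y of the housing centre. Shift and lower gently.

Call:
{"fn": "move_arm", "kwargs": {
  "rows": [
    [[0.0025,-0.001,0,0,-0.2,0],[0.0025,-0.001,0.006,0,-0.2,0],[0.0025,-0.001,0.012,0,-0.2,0],[0.0025,-0.001,0.016,0,-0.2,0],[0.0025,-0.001,0.018,0,-0.2,0],[0.0025,-0.001,0.018,0,-0.2,0]]
  ]
}}

```text
time: 38.65
tool_pos: [575.6, 7.2, 82.1]
tcp_rot: [-179.8, 0.1, 49.5]
ft_force: [0.1, -0.2, -3.2]
finger_gap: 25.3
```

Call:
{"fn": "move_arm", "kwargs": {
  "rows": [
    [[0,0,0.001,0,0,0],[0,0,0.002,0,0,0],[0,0,0.003,0,0,0],[0,0,0.003,0,0,0]]
  ]
}}

```text
time: 39.05
tool_pos: [576.0, 7.2, 79.8]
tcp_rot: [-179.9, 0.1, 49.5]
ft_force: [-1.1, 0.1, -4.1]
finger_gap: 25.3
```

There's no contact at underside ≈56, so the step is inside the rim (60). Continuing.

Call:
{"fn": "move_arm", "kwargs": {
  "rows": [
    [[0,0,0.001,0,0,0],[0,0,0.002,0,0,0],[0,0,0.0025,0,0,0],[0,0,0.0025,0,0,0]]
  ]
}}

```text
time: 39.45
tool_pos: [576.2, 7.1, 78.0]
tcp_rot: [-179.9, 0.0, 49.5]
ft_force: [-2.7, 0.1, 4.2]
finger_gap: 25.2
```

Call:
{"fn": "move_arm", "kwargs": {
  "rows": [
    [[0,0,0,0,0,0],[0,0,0,0,0,0]]
  ]
}}

```text
time: 39.65
tool_pos: [576.2, 7.1, 77.9]
tcp_rot: [-179.9, 0.0, 49.5]
ft_force: [-4.4, 0.1, 5.2]
finger_gap: 24.7
```

Contact at TCP 77.9 matches the expected seated height. Release, back off and inspect.

Call:
{"fn": "move_arm", "kwargs": {
  "rows": [
    [[0,0,0,0,0,0],[0,0,0,0,0,0],[0,0,0,0,0,0],[0,0,0,0,0,0],[0,0,0,0,0,0],[0,0,0,0,0,0],[0,0,0,0,0,0],[0,0,-0.01,0,0,0],[0,0,-0.03,0,0,0],[0,0,-0.06,0,0,0],[0,0,-0.1,0,0,0],[0,0,-0.15,0,0,0],[0,0,-0.15,0,0,0],[0,0,-0.15,0,0,0]]
  ],
  "grip": 1
}}

```text
time: 41.05
tool_pos: [577.8, 7.0, 230.5]
tcp_rot: [179.9, -0.1, 49.5]
ft_force: [-0.0, -0.4, -1.0]
finger_gap: 85.6
```

```bash
python3 -c "
from h import *
s=snap('wrist','w19.png')
go(430,-150,250,49.5)"
```

```text
row [-0.2147, -0.0095, -0.0218] [-0.1, 0.0, 0.0] n>= 5 t 41.1 q6 36.1 gap 85.1
```

View pics/w19.png

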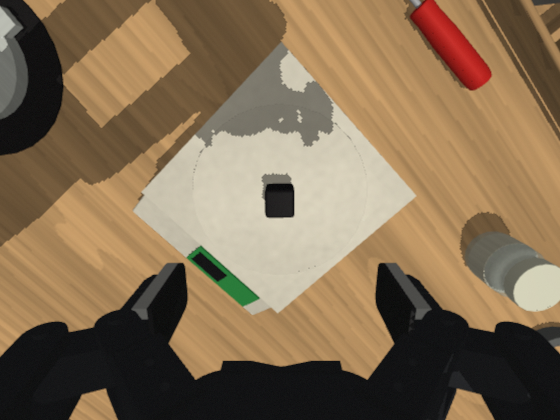

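Seated symmetrically on the housing, knob at (279,200). I'll move the arm clear for the top and side checks.

Call:
{"fn": "move_arm", "kwargs": {
  "rows": [
    [[-0.215,-0.01,-0.022,0,0,0],[-0.215,-0.01,-0.022,0,0,0],[-0.215,-0.01,-0.022,0,0,0],[-0.215,-0.01,-0.022,0,0,0],[-0.215,-0.01,-0.022,0,0,0],[-0.215,-0.01,-0.022,0,0,0],[-0.215,-0.01,-0.022,0,0,0],[-0.215,-0.01,-0.022,0,0,0]]
  ]
}}

```text
time: 41.9
tool_pos: [429.4, -149.0, 248.6]
tcp_rot: [-179.8, 0.1, 49.6]
ft_force: [-0.0, 0.0, -0.0]
finger_gap: 85.4
```

```bash
python3 -c "
from h import *
s=snap('side','s20.png');im=np.array(s['color'])[175:275,235:345,::-1];cv2.imwrite('pics/s20c.png',cv2.resize(im,None,fx=6,fy=6,interpolation=cv2.INTER_CUBIC))
s=snap('top','t20.png')
print('knob',blobs(s,np.array(s['color']).max(2)<70,90,10,roi=(240,210,285,255)))
"
```

```text
knob [{'px': array([259.7, 229.3]), 'cen': array([574.1,   6.9]), 'rc': array([574.5,   7. ]), 'size': array([25. , 22.7]), 'yaw': 45.9}]
```

View pics/s20c.png

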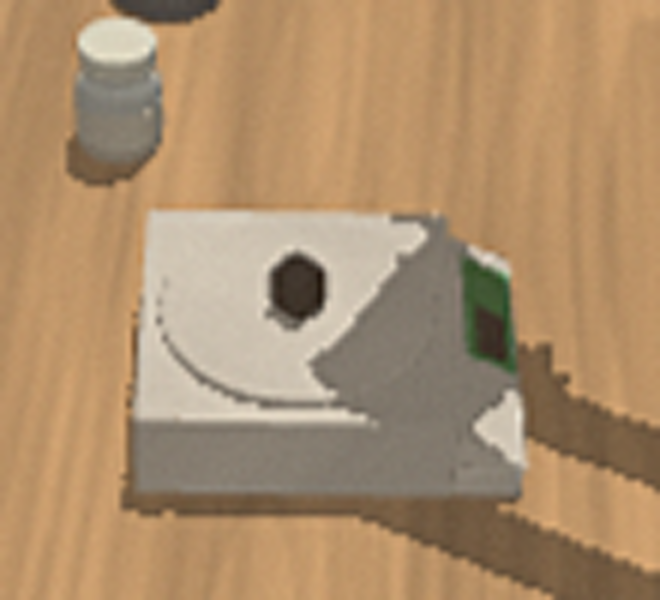

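View pics/t20.png

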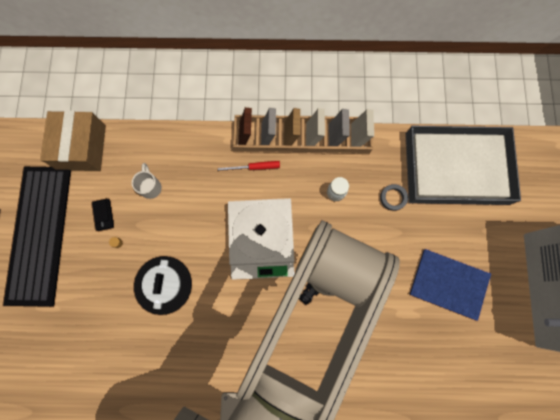

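View pics/s20.png

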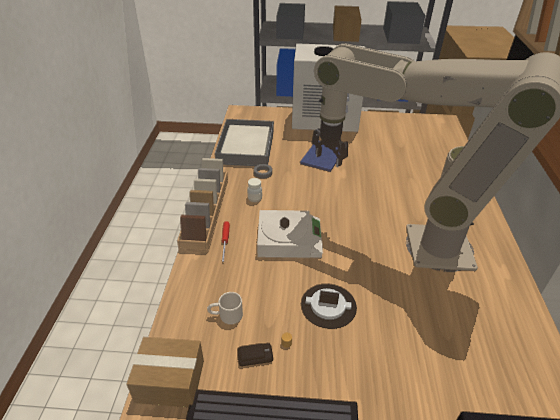

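The side view shows the cover's edge as a thin uniform line around the rim. No coupons remain on the table, the insert is on the pad, and the bystanders are in place. Handing in.

```bash
python3 -c "
from h import *
print(hand_in(), sensors.sense()['time'])"
```

```text
the job is handed in; nothing more can be done
the job is handed in; nothing more can be done
```

The job is handed in at about 42 s of the 208 s allowed. I turned the insert 80° anticlockwise, lifted it out and stood it on the rubber pad. The three coupons on the table went into the well at 20 N, and the cover went on last.

**Last checks**
- **Cover:** I stopped lowering it when it touched at a tool height of 77.9 mm, the height expected for fully home. The wrist and side pictures show it level and centred on the housing.
- **Insert:** it sits concentric on the pad in the top and side pictures.
- **Coupons and other objects:** no coupons are left on the table, and the other objects look unmoved. The forces I read stayed under 7 N; I did not log the peaks in between.

**What disagreed**
- The second coupon was found moved from where I set it to the well's +x wall. It was still flat inside the well, so I left it there.
- The wrist and top cameras differed by up to 4 mm on the cover's position. I placed it by measuring it against the housing in the same picture, and it entered without touching the rim.

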